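# Fetch the maquette from behind the spray cans

## Robot

A 6-joint arm with a two-finger parallel gripper is mounted at the origin on the work surface. World frame = base frame: x ahead of the robot, y to its left, z up, the work surface at z = 0. Lengths are in m, angles in degrees, forces in N, time in s.
With the tool pointing down it reaches from about 0.35 to 0.775 m from the base axis. Payload 7.3 kg.
Tool frame: the origin (TCP) lies midway between the tips of the shut fingers; the grasp point (between the pads) lies 19 mm behind it (bot.pinch_z is the distance from the TCP to the grasp point, in m); z points along the fingers, y is the line along which they close (so a half turn about z gives the same grasp; the last joint's range is limited). The gripper opens to 92 mm and grips with 3 to 60 N. Pads are 19 mm wide; open, the fingers measure 130 mm over their backs; the gripper's body (75 mm by 190 mm) begins 47 mm behind the grasp point.
Start: joints at [63.025, 19.595, 87.324, -0, 73.075, -8.365], TCP at [0.168, 0.498, 0.202] pointing down, gripper open.
Joint ranges: [-145.02, 145.02], [-44.19, 115.74], [2.07, 154.8], [-57.11, 237.11], [16.16, 152.29], [-177.93, 177.93]. Speed limits (degrees/s): [147.25, 147.25, 180, 180, 180, 180].

## Interface

Orientations are given as a 3x3 rotation matrix whose columns are the frame's x, y, z axes.
In Python, from workcell import bot, optics gives the robot as it stands.
- The arm moves only by the tool apply_moves, never from a script. Its argument "targets" is a list of rows, each an object of numbers: "ax", "ay", "az": the turn, a rotation vector about the tool's x, y, z in rad; "x", "y", "z": the shift along the tool's x, y, z in cm; "jaw": the closure, from 0 (fully open) to 1 (shut). In form: [{"ax": .., "ay": .., "az": .., "x": .., "y": .., "z": .., "jaw": ..}, ...]. A call has 1 to 8 rows; each row is the pose to reach, as a shift and turn from the pose commanded when the call began, along the tool's axes at that moment; what a row does not reach only later rows make up. A row lasts 1/8 s, in which the tool goes at most 62.5 mm and 10.7 degrees, less where a joint would pass 70% of its speed; a pose out of reach is approached as far as the arm can. A call with a gripper value outside its range is refused whole. The fingers move at their own pace and stop on an object; "grip_force" is the grip in N (left out, the last holds). Time passes only in rows, so rows that repeat a pose let the fingers close. It gives the time, the measured TCP pose, the force, the opening and the grip force at its end, in the units of the state.
- bot.observe(): the state, without advancing time (a new reading comes with each control period).
- optics.camera(name): name is "scene" or "top" or "wrist"; returns the picture (420x560x3 uint8, red, green, blue); there is no depth.
- optics.camera_info(name): a dict with "camera_matrix" (3x3 intrinsics, pixels), "k1" (the pictures are not rectified: a ray, as slopes to the right and down, at radius r is drawn at 1 + k1 r^2 times it, then the intrinsics apply), "R" (3x3) and "t" (3): a world point X has camera coordinates R X + t. Camera axes: x right, y down, z forward; pixel columns grow to the right and rows downward; lengths in m; the calibration is good to about 2 mm. A picture is of the moment at which its call begins: read the wrist's pose just before it. camera_info takes no time and is no camera call; for the wrist camera it gives the pose at the moment of the call.
- bot.close_job(): hands the job in; it is judged then, once.
The state is a dict: "clock": time; "joint_pos": joint angles; "qd": joint speeds; "joint_efforts": joint torques, N m; "ee_pos": TCP position; "ee_rot": TCP orientation; "contact_force": force on the tool from outside, world axes, zero at the start; "wrist_torque": the same for the moment, N m; "finger_gap": finger opening in m; "grip_force": force on a finger pad.
Only numpy, scipy, OpenCV 4.12 (cv2) and the standard library are available. Lean on these libraries where they do the work, as an engineer would, in place of code of your own. Each camera call takes 0.05 s, during which the arm holds its last target. There are 200 camera calls.

## Task

The little white maquette stands hemmed in by three spray cans: first stand all three cans upright in the white side tray without shifting the maquette, then set the maquette upright in the middle of the turntable, inside its dark circle, while the cans wait in the tray. After that put every can back, upright, centred on the coaster of its own colour. Don't let anything fall over, put the maquette down rather than dropping it, and leave the amber jar where it is.

Things in the scene. Friction and masses are not known exactly. Their poses are not given: they have to be found in the camera images.
- can_orange: small orange spray-paint can, a plain upright cylinder 52 mm in diameter and 130 mm tall, 0.2 kg or so, cap the same width as the can; body and cap orange. Loose; at the start it stands on the coaster of its own colour. Origin: centre of its underside, z up along the can
- can_teal: small teal (blue-green) spray-paint can, a plain upright cylinder 52 mm in diameter and 130 mm tall, 0.2 kg or so, cap the same width as the can; body and cap teal (blue-green). Loose; at the start it stands on the coaster of its own colour. Origin: centre of its underside, z up along the can
- can_black: small black spray-paint can, a plain upright cylinder 52 mm in diameter and 130 mm tall, 0.2 kg or so, cap the same width as the can; body and cap black. Loose; at the start it stands on the coaster of its own colour. Origin: centre of its underside, z up along the can
- coaster_orange: orange round coaster, 74 mm in diameter, 4 mm thick, fixed on the plywood board: home of the orange can. Origin: centre of its underside, so a can stands on it with its origin 4 mm above. The three coasters lie in an arc, each 75 mm from the middle of the board, neighbours 88 mm apart
- coaster_teal: teal (blue-green) round coaster, 74 mm in diameter, 4 mm thick, fixed on the plywood board: home of the teal can. Origin: centre of its underside, so a can stands on it with its origin 4 mm above. The three coasters lie in an arc, each 75 mm from the middle of the board, neighbours 88 mm apart
- coaster_black: black round coaster, 74 mm in diameter, 4 mm thick, fixed on the plywood board: home of the black can. Origin: centre of its underside, so a can stands on it with its origin 4 mm above. The three coasters lie in an arc, each 75 mm from the middle of the board, neighbours 88 mm apart
- maquette: sculptor's maquette: plaster-white block 64 mm long (its x) by 44 mm wide (its y) by 34 mm high, with a small ochre block 34 x 26 mm on top of it (its y width is 26 mm), 50 mm high in all, 0.15 kg or so. Loose; it stands in the middle of a fixed round plywood board (244 mm across, 10 mm thick, lying on the bench), hemmed in by the cans. Origin: centre of its underside, z up
- tray: white side tray, fixed, open on top: 280 mm long (its x) by 130 mm wide (its y), rim 14 mm high, walls and floor 4 mm thick; empty at the start. It has room for the three cans in a row along its x at 85 mm spacing. Lies to the left or the right of the board. Origin: centre of its underside; z up
- turntable: sculptor's turntable, fixed (does not turn): round aluminium disc 156 mm across on a dark foot, its top 45 mm above the bench, with a thin dark circle 100 mm across drawn on it about the middle. Stands on the other side of the board from the tray. Origin: on its axis, at bench level (45 mm below the top)
- jar: bystander: closed amber glass jar with a white lid, 62 mm across, 82 mm tall, standing on the bench off the near side of the board, to the left or right; it is not part of the job. Origin: centre of its underside
Mind the look-alikes: they are no part of the job. What is meant by the can_orange is not pink, purple or yellow, and is the larger of those in its own colour.

How it is judged:
By the outcome, as a careful person would: the job done as asked, in the order asked, and still so for the second after the job is handed in, with the robot touching nothing.
It also fails if it takes over 144 s, if anything falls off the work surface, if the arm or the gripper's body presses on something with over 40 N, if the wrist force passes 120 N, or if a joint passes its speed limit or range.

## Working session

There is one attempt and no reset: what is moved stays moved. The work goes in short steps, Python scripts to look and compute and a tool call to move; the robot and the scene stay as the last step left them, time stands still between calls to the robot, and variables do not carry over. Pictures are saved under pics/ and viewed, at most 14 in all, crops included, and the job is handed in when it is done.

Besides the shell and the picture viewer there is one more tool, called after "Emit:" as a command line: name --argument value ..., lists and objects as JSON in quotes. apply_moves: Moves the arm, as the interface text tells. Its arguments: {"type":"object","properties":{"targets":{"type":"array"},"grip_force":{"type":"number"}},"required":["targets"]}

```bash
ls; mkdir -p pics
python3 - <<'E'
from workcell import bot, optics
import cv2,numpy as np
for n in("top","scene"):
    im=optics.camera(n); cv2.imwrite(f"pics/{n}0.png",im[:,:,::-1])
    i=optics.camera_info(n); print(n,i)
s=bot.observe();print(s,bot.pinch_z)
E
```

```text
pics
top {'camera_matrix': array([[485.21945458,   0.        , 280.53037242],
       [  0.        , 485.21945458, 216.05475872],
       [  0.        ,   0.        ,   1.        ]]), 'k1': 0.04149823838407437, 'R': array([[ 0.00732849, -0.99996534,  0.00395173],
       [-0.99360898, -0.00772693, -0.11261213],
       [ 0.11263876, -0.0031012 , -0.99363117]]), 't': array([0.00314872, 0.58876704, 0.8778277 ])}
scene {'camera_matrix': array([[516.76739073,   0.        , 280.8898776 ],
       [  0.        , 516.76739073, 197.49506428],
       [  0.        ,   0.        ,   1.        ]]), 'k1': 0.04243806509653259, 'R': array([[-0.69932473,  0.71452263, -0.02005835],
       [ 0.46349891,  0.43192066, -0.77370104],
       [-0.54416328, -0.5503653 , -0.63323326]]), 't': array([ 0.41937932, -0.23651975,  1.47479964])}
{'clock': 0.1, 'joint_pos': array([ 6.30250007e+01,  1.96325652e+01,  8.73723899e+01,  7.73935144e-05,
        7.30737796e+01, -8.36651619e+00]), 'qd': array([-0.04150016, -0.0672397 , -0.21918068, -0.03331756,  0.01611556,
       -0.07597142]), 'joint_efforts': array([ 6.49052508e-04, -4.32003593e+01, -2.44692242e+01,  7.19549507e-02,
        5.25904913e-02, -3.07126118e-05]), 'ee_pos': array([0.16733531, 0.49719929, 0.20120953]), 'ee_rot': array([[-9.47720986e-01,  3.19099580e-01, -6.24481949e-04],
       [ 3.19100127e-01,  9.47720217e-01, -1.22408916e-03],
       [ 2.01227832e-04, -1.35936726e-03, -9.99999056e-01]]), 'contact_force': array([-0.01661347,  0.26682042, -0.53027529]), 'wrist_torque': array([-0.02263833, -0.01898635,  0.01911663]), 'grip_force': 0.0, 'finger_gap': 0.0918024561389769} 0.0188
```

View pics/top0.png

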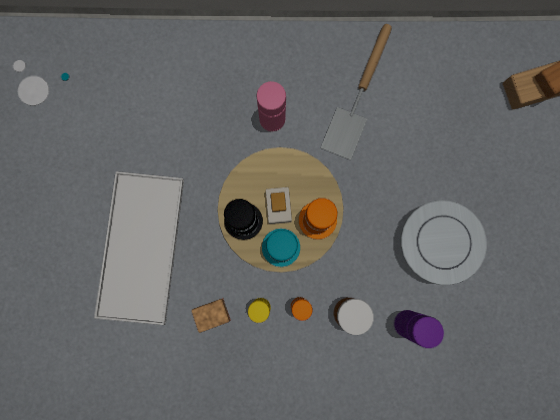

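View pics/scene0.png

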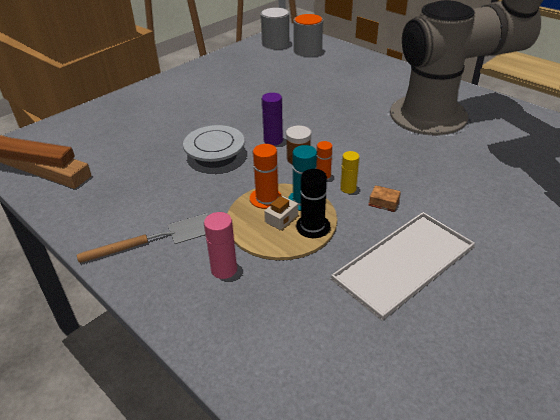

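Candidates for the orange can: large orange on the board at (321,212), small orange at (302,309), pink (271,95), yellow (259,311) and purple (427,331). I choose the one on the board, which is larger and stands on the orange coaster. The tray is on the left at (140,248), the turntable on the right at (444,242), and the jar at (355,317).

```bash
cat > h.py <<'E'
import numpy as np,cv2
from workcell import bot,optics
def ray(info,uv):
    K=info["camera_matrix"];k=info["k1"]
    p=np.c_[np.atleast_2d(uv).astype(float),np.ones(len(np.atleast_2d(uv)))]@np.linalg.inv(K).T
    d=p[:,:2];q=d.copy()
    for _ in range(20): q=d/(1+k*(q**2).sum(1,keepdims=True))
    R=info["R"];return -R.T@info["t"],np.c_[q,np.ones(len(q))]@R
def onplane(info,uv,z):
    c,d=ray(info,uv);return (c+d*((z-c[2])/d[:,2])[:,None])[:,:2]
def proj(info,X):
    p=np.atleast_2d(X)@info["R"].T+info["t"];s=p[:,:2]/p[:,2:];s=s*(1+info["k1"]*(s**2).sum(1,keepdims=True))
    return s@info["camera_matrix"][:2,:2].T+info["camera_matrix"][:2,2]
def big(m):
    cs,_=cv2.findContours(m.astype(np.uint8),cv2.RETR_EXTERNAL,cv2.CHAIN_APPROX_NONE)
    return max(cs,key=cv2.contourArea)[:,0,:]
def circ(P): # lsq circle
    A=np.c_[2*P,np.ones(len(P))];s=np.linalg.lstsq(A,(P**2).sum(1),rcond=None)[0]
    return s[:2],np.sqrt(s[2]+s[:2]@s[:2])
def hsv(im): return cv2.cvtColor(im,cv2.COLOR_RGB2HSV).astype(int)
def move(target,yaw=None):
    """shift in tool axes (cm) from current measured pose to TCP target"""
    s=bot.observe();return s["ee_rot"].T@(np.array(target)-s["ee_pos"])*100
E
python3 - <<'E'
from h import *
im=cv2.imread("pics/top0.png")[:,:,::-1].copy();I=optics.camera_info("top");H=hsv(im)
h,s,v=H[...,0],H[...,1],H[...,2]
yy,xx=np.mgrid[:420,:560]
def roi(a,b,c,d): return (xx>=a)&(xx<b)&(yy>=c)&(yy<d)
for p in [(321,210),(320,218),(320,232),(282,240),(282,247),(282,265),(240,210),(243,222),(245,236),(234,232),(279,195),(274,216),(278,204),(230,190)]: print(p,H[p[1],p[0]],end=' ')
print()
bd=roi(200,360,135,285)&(s>60)&(h>12)&(h<28)&(v>90)
m=cv2.convexHull(big(bd)).reshape(-1,2)
print("board",circ(onplane(I,m,.010)))
tr=big(roi(85,195,160,335)&(v>150)&(s<50)); P=onplane(I,tr,.014).astype(np.float32)*1000
print("tray",cv2.minAreaRect(P))
tt=big(roi(395,495,195,290)&(v>120)); print("tt",circ(onplane(I,tt,.045)))
ring=roi(412,478,208,275)&(v<90)
if ring.sum()>20: print("ttring",circ(onplane(I,big(ring),.045)))
j=big(roi(330,378,295,340)&(v>140)&(s<60)); print("jar",circ(onplane(I,j,.082)))
w=roi(262,294,185,226)&(s<60)&(v>130)|roi(266,290,190,215)&(s>120)&(v>90)
P=onplane(I,big(w),.034).astype(np.float32)*1000; print("maq",cv2.minAreaRect(P))
oc=roi(268,288,190,214)&(s>150); P=onplane(I,big(oc),.060).astype(np.float32)*1000; print("ochre",cv2.minAreaRect(P))
c=im[140:290,205:355]; cv2.imwrite("pics/crop0.png",cv2.resize(c,None,fx=4,fy=4,interpolation=cv2.INTER_CUBIC)[:,:,::-1])
E
```

```text
(321, 210) [ 15 230 165] (320, 218) [ 15 226 165] (320, 232) [ 11 224  73] (282, 240) [ 92 214 117] (282, 247) [ 92 220 117] (282, 265) [ 92 216 119] (240, 210) [ 0 16 16] (243, 222) [120  26  20] (245, 236) [105  26  20] (234, 232) [75 64  8] (279, 195) [ 18 178 122] (274, 216) [ 22  26 148] (278, 204) [ 18 173 124] (230, 190) [ 21  91 138] 
board (array([0.60613783, 0.00847665]), np.float64(0.12070385605461234))
tray ((530.0797729492188, 272.3924865722656), (120.23538970947266, 266.37701416015625), 84.41504669189453)
tt (array([ 0.54206754, -0.29231349]), np.float64(0.07612408329128949))
ttring (array([ 0.54212506, -0.29217134]), np.float64(0.04849561802702089))
jar (array([ 0.40879182, -0.12319988]), np.float64(0.028875050271800824))
maq ((611.40771484375, 12.23684310913086), (63.24845886230469, 42.79035186767578), 5.6935648918151855)
ochre ((612.540283203125, 12.600034713745117), (32.712459564208984, 24.516315460205078), 5.511481285095215)
```

View pics/crop0.png

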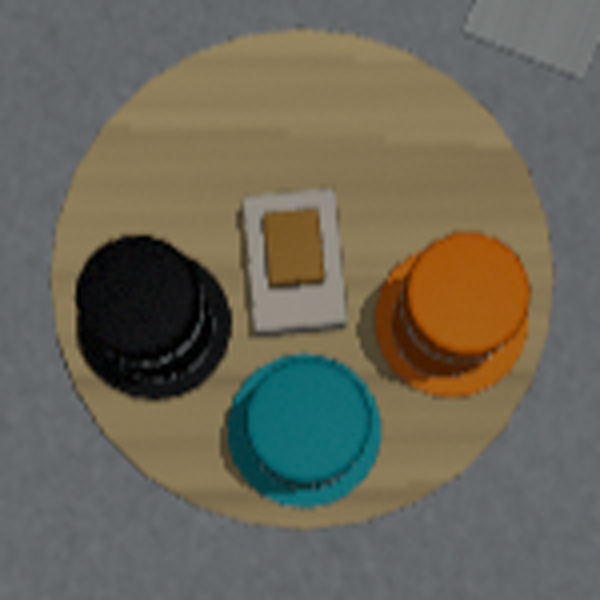

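The close crop shows the black can's cap top at pixel (239.5,213.7), orange at (322,213.2) and teal at (281.7,243.7). Each stands on a coaster of its own colour, and the maquette is between them at about (279,205). The choice is confirmed.

```bash
cat > m.py <<'E'
from h import *
im=cv2.imread("pics/top0.png")[:,:,::-1].copy();I=optics.camera_info("top");H=hsv(im)
h,s,v=H[...,0],H[...,1],H[...,2];yy,xx=np.mgrid[:420,:560]
def roi(a,b,c,d): return (xx>=a)&(xx<b)&(yy>=c)&(yy<d)
T={}
for n,uv in dict(black=(239.5,213.7),orange=(322,213.2),teal=(281.7,243.7)).items(): T[n]=onplane(I,[uv],.144)[0];print(n,T[n])
# tops refined: circle on the silhouette arc on the side away from nadir, cast at .144
nad=np.array([278.6,271])
M=dict(orange=roi(295,345,190,245)&(h<17)&(s>190),black=roi(215,268,190,245)&(v<40),teal=roi(260,305,225,270)&(h>80)&(s>150))
C0=(-I["R"].T@I["t"])[:2]
for n,m in M.items():
    P=onplane(I,big(m),.144)
    Q=P
    u=(T[n]-C0)/np.linalg.norm(T[n]-C0)
    d=Q-T[n]; k=d@u>np.linalg.norm(d,axis=1)*.25
    if n!="teal": print(n,"arc",circ(Q[k]))
    Pc=onplane(I,big(m),.014); d=Pc-T[n]; k=(d@u<-.6*np.linalg.norm(d,axis=1)); print("  coaster",circ(Pc[k]))
for a,b in(("black","teal"),("teal","orange"),("black","orange")): print(a,b,np.linalg.norm(T[a]-T[b]))
# board, all pixels not grey ground
bd=roi(200,360,135,285)&((s>60)|(v<50)); P=onplane(I,cv2.convexHull(big(bd)).reshape(-1,2),.010); print("board",circ(P))
w=roi(262,294,185,226)&(s<60)&(v>130)|roi(266,290,190,215)&(s>120)&(v>90)
P=onplane(I,big(w),.044).astype(np.float32)*1000; print("maq.044",cv2.minAreaRect(P))
oc=roi(268,288,190,214)&(s>150); P=onplane(I,big(oc),.060).astype(np.float32)*1000; print("ochre",cv2.minAreaRect(P))
E
python3 m.py
```

```text
black [0.57955104 0.07557813]
orange [ 0.58144151 -0.06041132]
teal [0.53063807 0.00569185]
orange arc (array([ 0.58235472, -0.05986377]), np.float64(0.024159235003891485))
  coaster (array([ 0.58345544, -0.06193486]), np.float64(0.034256761320094614))
black arc (array([0.57968349, 0.07667735]), np.float64(0.02432902259209094))
  coaster (array([0.5812734 , 0.07825952]), np.float64(0.03403880139300905))
  coaster (array([0.53136383, 0.00696897]), np.float64(0.03453817728249957))
black teal 0.08530282006966843
teal orange 0.0833703758761765
black orange 0.13600258982449917
board (array([0.6061352 , 0.00848111]), np.float64(0.12070620502173948))
maq.044 ((610.0224609375, 12.216760635375977), (62.549156188964844, 42.31727600097656), 5.693554401397705)
ochre ((612.540283203125, 12.600034713745117), (32.712459564208984, 24.516315460205078), 5.511481285095215)
```

Emit:
apply_moves --targets '[{"az":-0.16},{"az":-0.325},{"az":-0.325}]' --grip_force 15

```text
validation failed for argument at $.ta...
```

The coasters fit the arc they must form (75 mm radius, 88 mm apart): orange (.584,-.063), black (.582,.079), teal (.531,.007). The move needs every key given.

Emit:
apply_moves --targets '[{"ax":0,"ay":0,"az":-0.16,"x":0,"y":0,"z":0,"jaw":0},{"ax":0,"ay":0,"az":-0.325,"x":0,"y":0,"z":0,"jaw":0},{"ax":0,"ay":0,"az":-0.325,"x":0,"y":0,"z":0,"jaw":0}]' --grip_force 15

```text
clock: 0.48
ee_pos: [0.1674, 0.4974, 0.2015]
ee_rot: [[-1.0, 0.001, -0.0], [0.001, 1.0, -0.001], [0.0, -0.001, -1.0]]
contact_force: [-0.4, 0.2, -0.6]
finger_gap: 0.0917
grip_force: 0.0
```

Emit:
apply_moves --targets '[{"ax":0,"ay":0,"az":0,"x":-30,"y":-30,"z":-1,"jaw":0},{"ax":0,"ay":0,"az":0,"x":-30,"y":-30,"z":-1,"jaw":0},{"ax":0,"ay":0,"az":0,"x":-30,"y":-30,"z":-1,"jaw":0},{"ax":0,"ay":0,"az":0,"x":-30,"y":-30,"z":-1,"jaw":0},{"ax":0,"ay":0,"az":0,"x":-30,"y":-30,"z":-1,"jaw":0},{"ax":0,"ay":0,"az":0,"x":-30,"y":-30,"z":-1,"jaw":0},{"ax":0,"ay":0,"az":0,"x":-30,"y":-30,"z":-1,"jaw":0},{"ax":0,"ay":0,"az":0,"x":-30,"y":-30,"z":-1,"jaw":0}]'

```text
clock: 1.48
ee_pos: [0.4695, 0.1952, 0.2114]
ee_rot: [[-1.0, 0.008, 0.0], [0.008, 1.0, -0.0], [-0.0, -0.0, -1.0]]
contact_force: [-0.1, 0.4, -0.2]
finger_gap: 0.0917
grip_force: 0.0
```

Emit:
apply_moves --targets '[{"ax":0,"ay":0,"az":0,"x":-11.4,"y":-11.9,"z":0,"jaw":0},{"ax":0,"ay":0,"az":0,"x":-11.4,"y":-11.9,"z":0,"jaw":0},{"ax":0,"ay":0,"az":0,"x":-11.4,"y":-11.9,"z":0,"jaw":0},{"ax":0,"ay":0,"az":0,"x":-11.4,"y":-11.9,"z":0,"jaw":0},{"ax":0,"ay":0,"az":0,"x":-11.4,"y":-11.9,"z":0,"jaw":0},{"ax":0,"ay":0,"az":0,"x":-11.4,"y":-11.9,"z":0,"jaw":0}]'

```text
clock: 2.22
ee_pos: [0.5807, 0.0802, 0.212]
ee_rot: [[-1.0, -0.001, -0.0], [-0.001, 1.0, 0.0], [0.0, 0.0, -1.0]]
contact_force: [0.9, 0.1, -1.3]
finger_gap: 0.092
grip_force: 0.0
```

Run:
```python
from h import *
im=optics.camera("wrist");I=optics.camera_info("wrist");print(I["R"],I["t"],-I["R"].T@I["t"])
cv2.imwrite("pics/w1.png",im[:,:,::-1])
for n,X in dict(black=(.582,.079),orange=(.584,-.063),teal=(.531,.007)).items(): print(n,proj(I,[(*X,.144),(*X,.014)]))
```

```text
[[-1.19865926e-03  9.99999262e-01  1.96309055e-04]
 [ 9.60607400e-01  1.09688614e-03  2.77906853e-01]
 [ 2.77906433e-01  5.21691555e-04 -9.60608007e-01]] [-0.0797915  -0.59571144  0.24027027] [0.50537652 0.08031952 0.3963735 ]
black [[277.15450974 210.054963  ]
 [277.66209064 181.28760801]]
orange [[118.64485948 212.00468116]
 [169.82252039 182.70016743]]
teal [[191.84636586 152.14330938]
 [220.80372365 141.61336834]]
```

View pics/w1.png

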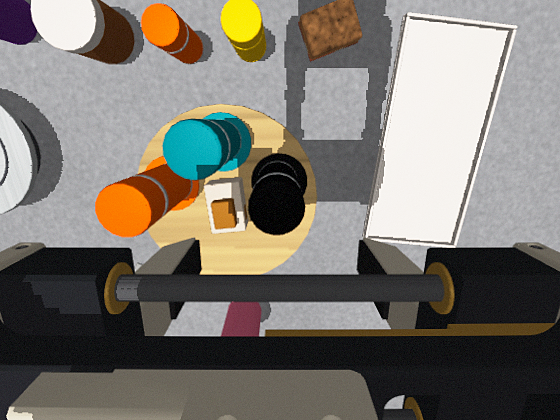

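The wrist view shows the black cap centred near (277,206), orange at (125,209) and teal at (195,149). All are within 2–3 mm of the prediction. I'll measure the caps from this view.

Run:
```python
from h import *
im=cv2.imread("pics/w1.png")[:,:,::-1].copy();I=optics.camera_info("wrist")
g=cv2.medianBlur(cv2.convertScaleAbs(cv2.cvtColor(im,cv2.COLOR_RGB2GRAY)),3)
C=-I["R"].T@I["t"]
H=hsv(im);yy,xx=np.mgrid[:420,:560]
M=dict(black=(xx>240)&(xx<307)&(yy>150)&(yy<237)&(H[...,2]<62),orange=(xx>90)&(xx<200)&(yy>150)&(yy<240)&(H[...,0]<18)&(H[...,1]>200)&(H[...,2]>150),teal=(xx>155)&(xx<255)&(yy>108)&(yy<185)&(abs(H[...,0]-92)<8)&(H[...,1]>120))
T=dict(black=(.580,.079),orange=(.582,-.061),teal=(.530,.006))
for n,m in M.items():
    P=onplane(I,big(m),.144);t=np.array(T[n])
    u=(t-C[:2])/np.linalg.norm(t-C[:2]);d=P-t
    k=d@u>np.linalg.norm(d,axis=1)*.2
    print(n,circ(P[k]),k.sum())
```

```text
black (array([0.58004159, 0.0780867 ]), np.float64(0.024577919573545704)) 66
orange (array([ 0.58258213, -0.05911369]), np.float64(0.02446639213413993)) 65
teal (array([0.52932299, 0.00753218]), np.float64(0.02475909521131105)) 70
```

Emit:
apply_moves --targets '[{"ax":0,"ay":0,"az":0,"x":0,"y":-0.1,"z":5,"jaw":0},{"ax":0,"ay":0,"az":0,"x":0,"y":-0.1,"z":9,"jaw":0},{"ax":0,"ay":0,"az":0,"x":0,"y":-0.1,"z":11.7,"jaw":0},{"ax":0,"ay":0,"az":0,"x":0,"y":-0.1,"z":11.7,"jaw":0},{"ax":0,"ay":0,"az":0,"x":0,"y":-0.1,"z":11.7,"jaw":0.3},{"ax":0,"ay":0,"az":0,"x":0,"y":-0.1,"z":11.7,"jaw":0.6},{"ax":0,"ay":0,"az":0,"x":0,"y":-0.1,"z":11.7,"jaw":0.6},{"ax":0,"ay":0,"az":0,"x":0,"y":-0.1,"z":11.7,"jaw":0.6}]' --grip_force 15

```text
clock: 3.28
ee_pos: [0.5818, 0.0777, 0.0953]
ee_rot: [[-1.0, -0.0, 0.001], [-0.0, 1.0, 0.0], [-0.001, 0.0, -1.0]]
contact_force: [-0.4, 0.2, -0.3]
finger_gap: 0.0564
grip_force: 0.0
```

Emit:
apply_moves --targets '[{"ax":0,"ay":0,"az":0,"x":0,"y":0,"z":0,"jaw":0.6},{"ax":0,"ay":0,"az":0,"x":0,"y":0,"z":0,"jaw":0.6},{"ax":0,"ay":0,"az":0,"x":0,"y":0,"z":0,"jaw":0.6}]'

```text
clock: 3.65
ee_pos: [0.5818, 0.0777, 0.0951]
ee_rot: [[-1.0, -0.0, 0.001], [-0.0, 1.0, 0.0], [-0.001, 0.0, -1.0]]
contact_force: [-0.7, -0.2, 3.5]
finger_gap: 0.0517
grip_force: 15.0
```

Emit:
apply_moves --targets '[{"ax":0,"ay":0,"az":0,"x":0,"y":0,"z":-2,"jaw":0.6},{"ax":0,"ay":0,"az":0,"x":0,"y":0,"z":-5,"jaw":0.6},{"ax":0,"ay":0,"az":0,"x":-0.5,"y":3,"z":-7,"jaw":0.6},{"ax":0,"ay":0,"az":0,"x":-1.3,"y":7.5,"z":-7,"jaw":0.6},{"ax":0,"ay":0,"az":0,"x":-2.2,"y":12.5,"z":-7,"jaw":0.6},{"ax":0,"ay":0,"az":0,"x":-3,"y":17,"z":-7,"jaw":0.6},{"ax":0,"ay":0,"az":0,"x":-3.3,"y":18.7,"z":-7,"jaw":0.6},{"ax":0,"ay":0,"az":0,"x":-3.3,"y":18.7,"z":-7,"jaw":0.6}]'

```text
clock: 4.65
ee_pos: [0.6141, 0.2652, 0.1637]
ee_rot: [[-1.0, -0.002, -0.002], [-0.002, 1.0, -0.001], [0.002, -0.001, -1.0]]
contact_force: [0.6, -1.2, -2.6]
finger_gap: 0.0521
grip_force: 15.0
```

Emit:
apply_moves --targets '[{"ax":0,"ay":0,"az":0,"x":0,"y":0,"z":4,"jaw":0.6},{"ax":0,"ay":0,"az":0,"x":0,"y":0,"z":6.5,"jaw":0.6},{"ax":0,"ay":0,"az":0,"x":0,"y":0,"z":7.6,"jaw":0.6},{"ax":0,"ay":0,"az":0,"x":0,"y":0,"z":7.8,"jaw":0.6},{"ax":0,"ay":0,"az":0,"x":0,"y":0,"z":7.8,"jaw":0.6},{"ax":0,"ay":0,"az":0,"x":0,"y":0,"z":7.8,"jaw":0.6}]'

```text
clock: 5.4
ee_pos: [0.6152, 0.2648, 0.0881]
ee_rot: [[-1.0, -0.0, 0.002], [-0.0, 1.0, 0.001], [-0.002, 0.001, -1.0]]
contact_force: [-0.9, -0.2, -2.1]
finger_gap: 0.0513
grip_force: 15.0
```

Emit:
apply_moves --targets '[{"ax":0,"ay":0,"az":0,"x":0,"y":0,"z":0.2,"jaw":0.6},{"ax":0,"ay":0,"az":0,"x":0,"y":0,"z":0.25,"jaw":0.6},{"ax":0,"ay":0,"az":0,"x":0,"y":0,"z":0.25,"jaw":0.6}]'

```text
clock: 5.78
ee_pos: [0.615, 0.2649, 0.0852]
ee_rot: [[-1.0, -0.0, 0.001], [-0.0, 1.0, 0.0], [-0.001, 0.0, -1.0]]
contact_force: [-0.2, 0.3, 2.7]
finger_gap: 0.0515
grip_force: 15.0
```

Emit:
apply_moves --targets '[{"ax":0,"ay":0,"az":0,"x":0,"y":0,"z":0,"jaw":0.3},{"ax":0,"ay":0,"az":0,"x":0,"y":0,"z":0,"jaw":0.1},{"ax":0,"ay":0,"az":0,"x":0,"y":0,"z":0,"jaw":0},{"ax":0,"ay":0,"az":0,"x":0,"y":0,"z":0,"jaw":0},{"ax":0,"ay":0,"az":0,"x":0,"y":0,"z":-2,"jaw":0},{"ax":0,"ay":0,"az":0,"x":0,"y":0,"z":-6,"jaw":0},{"ax":0,"ay":0,"az":0,"x":0,"y":0,"z":-11.5,"jaw":0},{"ax":0,"ay":0,"az":0,"x":0,"y":0,"z":-11.5,"jaw":0}]'

```text
clock: 6.78
ee_pos: [0.6169, 0.2654, 0.2051]
ee_rot: [[-1.0, -0.0, 0.01], [-0.0, 1.0, 0.003], [-0.01, 0.003, -1.0]]
contact_force: [0.9, -0.5, -0.7]
finger_gap: 0.0922
grip_force: 0.0
```

Emit:
apply_moves --targets '[{"ax":0,"ay":0,"az":0,"x":1,"y":-3,"z":0,"jaw":0},{"ax":0,"ay":0,"az":0,"x":2.5,"y":-8,"z":0,"jaw":0},{"ax":0,"ay":0,"az":0,"x":4.3,"y":-13,"z":0,"jaw":0},{"ax":0,"ay":0,"az":0,"x":6,"y":-18,"z":0,"jaw":0},{"ax":0,"ay":0,"az":0,"x":7.5,"y":-23,"z":0,"jaw":0},{"ax":0,"ay":0,"az":0,"x":8.5,"y":-25.8,"z":0,"jaw":0},{"ax":0,"ay":0,"az":0,"x":8.5,"y":-25.8,"z":0,"jaw":0},{"ax":0,"ay":0,"az":0,"x":8.5,"y":-25.8,"z":0,"jaw":0}]'

```text
clock: 7.78
ee_pos: [0.5297, 0.0072, 0.199]
ee_rot: [[-1.0, -0.0, -0.0], [-0.0, 1.0, 0.001], [0.0, 0.001, -1.0]]
contact_force: [-0.3, 0.6, -0.3]
finger_gap: 0.0919
grip_force: 0.0
```

Run:
```python
from h import *
a=optics.camera("top");b=optics.camera("wrist");cv2.imwrite("pics/s1.png",np.hstack([a,b])[:,:,::-1][:,::1])
cv2.imwrite("pics/s1.png",cv2.resize(np.hstack([a,b]),(800,300),interpolation=cv2.INTER_AREA)[:,:,::-1]);cv2.imwrite("pics/w2.png",b[:,:,::-1])
print(bot.observe()["ee_pos"])
im=b;I=optics.camera_info("wrist");H=hsv(im);yy,xx=np.mgrid[:420,:560];C=-I["R"].T@I["t"]
m=(yy<240)&(abs(H[...,0]-92)<8)&(H[...,1]>120);t=np.array([.53,.007])
P=onplane(I,big(m),.144);u=(t-C[:2])/np.linalg.norm(t-C[:2]);d=P-t;k=d@u>np.linalg.norm(d,axis=1)*.2
print("teal",circ(P[k]),k.sum())
```

```text
[0.52982821 0.00769694 0.19899176]
teal (array([0.52847955, 0.00744933]), np.float64(0.02458074272606114)) 65
```

View pics/s1.png

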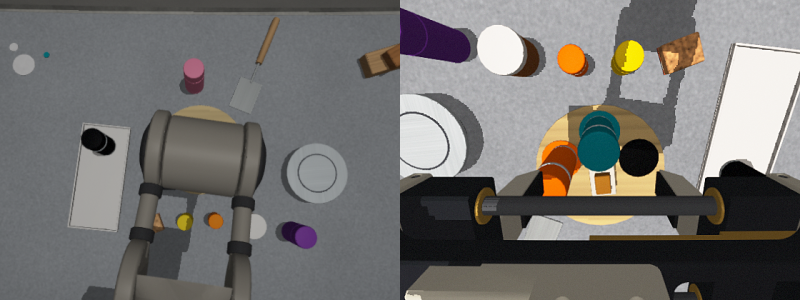

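The black can stands upright in the far end of the tray (top half-picture at (98,140)). The teal can is under the gripper.

Emit:
apply_moves --targets '[{"ax":0,"ay":0,"az":0,"x":0.1,"y":0,"z":4,"jaw":0},{"ax":0,"ay":0,"az":0,"x":0.1,"y":0,"z":8,"jaw":0},{"ax":0,"ay":0,"az":0,"x":0.1,"y":0,"z":10.4,"jaw":0},{"ax":0,"ay":0,"az":0,"x":0.1,"y":0,"z":10.4,"jaw":0},{"ax":0,"ay":0,"az":0,"x":0.1,"y":0,"z":10.4,"jaw":0.3},{"ax":0,"ay":0,"az":0,"x":0.1,"y":0,"z":10.4,"jaw":0.6},{"ax":0,"ay":0,"az":0,"x":0.1,"y":0,"z":10.4,"jaw":0.6},{"ax":0,"ay":0,"az":0,"x":0.1,"y":0,"z":10.4,"jaw":0.6}]'

```text
clock: 8.88
ee_pos: [0.5288, 0.0066, 0.0958]
ee_rot: [[-1.0, -0.0, 0.001], [-0.0, 1.0, -0.0], [-0.001, -0.0, -1.0]]
contact_force: [-0.4, -0.7, -0.9]
finger_gap: 0.0563
grip_force: 0.0
```

Emit:
apply_moves --targets '[{"ax":0,"ay":0,"az":0,"x":0,"y":0,"z":0,"jaw":0.6},{"ax":0,"ay":0,"az":0,"x":0,"y":0,"z":0,"jaw":0.6},{"ax":0,"ay":0,"az":0,"x":0,"y":0,"z":0,"jaw":0.6}]'

```text
clock: 9.25
ee_pos: [0.5288, 0.0066, 0.0956]
ee_rot: [[-1.0, -0.0, 0.001], [-0.0, 1.0, -0.0], [-0.001, -0.0, -1.0]]
contact_force: [-0.5, 0.7, 3.9]
finger_gap: 0.0518
grip_force: 15.0
```

Emit:
apply_moves --targets '[{"ax":0,"ay":0,"az":0,"x":0,"y":0,"z":-2,"jaw":0.6},{"ax":0,"ay":0,"az":0,"x":0,"y":0,"z":-5,"jaw":0.6},{"ax":0,"ay":0,"az":0,"x":1,"y":3,"z":-7,"jaw":0.6},{"ax":0,"ay":0,"az":0,"x":2.5,"y":8,"z":-7,"jaw":0.6},{"ax":0,"ay":0,"az":0,"x":4,"y":13,"z":-7,"jaw":0.6},{"ax":0,"ay":0,"az":0,"x":5.5,"y":18,"z":-7,"jaw":0.6},{"ax":0,"ay":0,"az":0,"x":7,"y":23,"z":-7,"jaw":0.6},{"ax":0,"ay":0,"az":0,"x":7,"y":23,"z":-7,"jaw":0.6}]'

```text
clock: 10.25
ee_pos: [0.4569, 0.2394, 0.1647]
ee_rot: [[-1.0, -0.005, -0.001], [-0.005, 1.0, 0.0], [0.001, 0.0, -1.0]]
contact_force: [0.1, 0.2, -2.4]
finger_gap: 0.0517
grip_force: 15.0
```

Emit:
apply_moves --targets '[{"ax":0,"ay":0,"az":0,"x":1.3,"y":4.5,"z":0,"jaw":0.6},{"ax":0,"ay":0,"az":0,"x":1.3,"y":4.5,"z":0,"jaw":0.6},{"ax":0,"ay":0,"az":0,"x":1.3,"y":4.5,"z":4,"jaw":0.6},{"ax":0,"ay":0,"az":0,"x":1.3,"y":4.5,"z":6.5,"jaw":0.6},{"ax":0,"ay":0,"az":0,"x":1.3,"y":4.5,"z":7.6,"jaw":0.6},{"ax":0,"ay":0,"az":0,"x":1.3,"y":4.5,"z":7.8,"jaw":0.6},{"ax":0,"ay":0,"az":0,"x":1.3,"y":4.5,"z":7.8,"jaw":0.6},{"ax":0,"ay":0,"az":0,"x":1.3,"y":4.5,"z":7.8,"jaw":0.6}]'

```text
clock: 11.25
ee_pos: [0.4462, 0.2818, 0.0883]
ee_rot: [[-1.0, -0.0, 0.002], [-0.0, 1.0, 0.001], [-0.002, 0.001, -1.0]]
contact_force: [-0.8, -0.3, -1.5]
finger_gap: 0.0519
grip_force: 15.0
```

Emit:
apply_moves --targets '[{"ax":0,"ay":0,"az":0,"x":0,"y":0,"z":0.2,"jaw":0.6},{"ax":0,"ay":0,"az":0,"x":0,"y":0,"z":0.25,"jaw":0.6},{"ax":0,"ay":0,"az":0,"x":0,"y":0,"z":0.25,"jaw":0.6}]'

```text
clock: 11.62
ee_pos: [0.446, 0.2819, 0.0856]
ee_rot: [[-1.0, -0.0, 0.001], [-0.0, 1.0, 0.001], [-0.001, 0.001, -1.0]]
contact_force: [0.3, 0.5, 5.7]
finger_gap: 0.0518
grip_force: 15.0
```

Emit:
apply_moves --targets '[{"ax":0,"ay":0,"az":0,"x":0,"y":0,"z":0,"jaw":0.3},{"ax":0,"ay":0,"az":0,"x":0,"y":0,"z":0,"jaw":0.1},{"ax":0,"ay":0,"az":0,"x":0,"y":0,"z":0,"jaw":0},{"ax":0,"ay":0,"az":0,"x":0,"y":0,"z":0,"jaw":0},{"ax":0,"ay":0,"az":0,"x":0,"y":0,"z":-2,"jaw":0},{"ax":0,"ay":0,"az":0,"x":0,"y":0,"z":-6,"jaw":0},{"ax":0,"ay":0,"az":0,"x":0,"y":0,"z":-11.5,"jaw":0},{"ax":0,"ay":0,"az":0,"x":0,"y":0,"z":-11.5,"jaw":0}]'

```text
clock: 12.62
ee_pos: [0.4478, 0.2827, 0.2042]
ee_rot: [[-1.0, -0.0, 0.008], [-0.0, 1.0, 0.004], [-0.008, 0.004, -1.0]]
contact_force: [-0.3, 1.2, -0.3]
finger_gap: 0.0916
grip_force: 0.0
```

Emit:
apply_moves --targets '[{"ax":0,"ay":0,"az":0,"x":-7,"y":-18,"z":0,"jaw":0},{"ax":0,"ay":0,"az":0,"x":-7,"y":-18,"z":0,"jaw":0},{"ax":0,"ay":0,"az":0,"x":-7,"y":-18,"z":0,"jaw":0},{"ax":0,"ay":0,"az":0,"x":-7,"y":-18,"z":0,"jaw":0},{"ax":0,"ay":0,"az":0,"x":-7,"y":-18,"z":0,"jaw":0}]'

```text
clock: 13.25
ee_pos: [0.5151, 0.1016, 0.1989]
ee_rot: [[-1.0, 0.001, -0.002], [0.001, 1.0, 0.0], [0.002, 0.0, -1.0]]
contact_force: [0.3, -0.3, 0.3]
finger_gap: 0.0918
grip_force: 0.0
```

Emit:
apply_moves --targets '[{"ax":0,"ay":0,"az":0,"x":-6.7,"y":-16.2,"z":0,"jaw":0},{"ax":0,"ay":0,"az":0,"x":-6.7,"y":-16.2,"z":0,"jaw":0},{"ax":0,"ay":0,"az":0,"x":-6.7,"y":-16.2,"z":0,"jaw":0},{"ax":0,"ay":0,"az":0,"x":-6.7,"y":-16.2,"z":0,"jaw":0},{"ax":0,"ay":0,"az":0,"x":-6.7,"y":-16.2,"z":0,"jaw":0},{"ax":0,"ay":0,"az":0,"x":-6.7,"y":-16.2,"z":0,"jaw":0}]'

```text
clock: 14.0
ee_pos: [0.5823, -0.0582, 0.1999]
ee_rot: [[-1.0, -0.003, -0.0], [-0.003, 1.0, 0.001], [0.0, 0.001, -1.0]]
contact_force: [0.5, 0.5, 0.1]
finger_gap: 0.0917
grip_force: 0.0
```

Run:
```python
from h import *
b=optics.camera("wrist");cv2.imwrite("pics/w3.png",b[:,:,::-1])
print(bot.observe()["ee_pos"])
im=b;I=optics.camera_info("wrist");H=hsv(im);yy,xx=np.mgrid[:420,:560];C=-I["R"].T@I["t"];t=np.array([.5825,-.06])
c=proj(I,[(*t,.1)])[0];m=(np.hypot(xx-c[0],yy-c[1])<75)&(yy<240)&(H[...,0]<18)&(H[...,1]>200)&(H[...,2]>150)
P=onplane(I,big(m),.144);u=(t-C[:2])/np.linalg.norm(t-C[:2]);d=P-t;k=d@u>np.linalg.norm(d,axis=1)*.2
print("or",circ(P[k]),k.sum(),c)
```

```text
[ 0.58235152 -0.05844018  0.19998752]
or (array([ 0.58215071, -0.05920726]), np.float64(0.02454828248937238)) 68 [276.79139461 199.8004511 ]
```

Emit:
apply_moves --targets '[{"ax":0,"ay":0,"az":0,"x":0,"y":0,"z":4,"jaw":0},{"ax":0,"ay":0,"az":0,"x":0,"y":0,"z":8,"jaw":0},{"ax":0,"ay":0,"az":0,"x":0,"y":0,"z":10.5,"jaw":0},{"ax":0,"ay":0,"az":0,"x":0,"y":0,"z":10.5,"jaw":0},{"ax":0,"ay":0,"az":0,"x":0,"y":0,"z":10.5,"jaw":0.3},{"ax":0,"ay":0,"az":0,"x":0,"y":0,"z":10.5,"jaw":0.6},{"ax":0,"ay":0,"az":0,"x":0,"y":0,"z":10.5,"jaw":0.6},{"ax":0,"ay":0,"az":0,"x":0,"y":0,"z":10.5,"jaw":0.6}]'

```text
clock: 15.05
ee_pos: [0.5828, -0.0604, 0.0953]
ee_rot: [[-1.0, -0.0, 0.001], [-0.0, 1.0, -0.0], [-0.001, -0.0, -1.0]]
contact_force: [-1.3, -0.2, -0.4]
finger_gap: 0.0563
grip_force: 0.0
```

Emit:
apply_moves --targets '[{"ax":0,"ay":0,"az":0,"x":0,"y":0,"z":0,"jaw":0.6},{"ax":0,"ay":0,"az":0,"x":0,"y":0,"z":0,"jaw":0.6},{"ax":0,"ay":0,"az":0,"x":0,"y":0,"z":0,"jaw":0.6}]'

```text
clock: 15.42
ee_pos: [0.5829, -0.0603, 0.0951]
ee_rot: [[-1.0, -0.0, 0.001], [-0.0, 1.0, 0.0], [-0.001, 0.0, -1.0]]
contact_force: [0.2, 1.4, 3.1]
finger_gap: 0.0518
grip_force: 15.0
```

Emit:
apply_moves --targets '[{"ax":0,"ay":0,"az":0,"x":0,"y":0,"z":-2,"jaw":0.6},{"ax":0,"ay":0,"az":0,"x":0,"y":0,"z":-5,"jaw":0.6},{"ax":0,"ay":0,"az":0,"x":0,"y":0,"z":-9,"jaw":0.6},{"ax":0,"ay":0,"az":0,"x":1,"y":4,"z":-9,"jaw":0.6},{"ax":0,"ay":0,"az":0,"x":2.5,"y":9,"z":-9,"jaw":0.6},{"ax":0,"ay":0,"az":0,"x":3.5,"y":14,"z":-9,"jaw":0.6},{"ax":0,"ay":0,"az":0,"x":4,"y":18,"z":-9,"jaw":0.6},{"ax":0,"ay":0,"az":0,"x":4,"y":18,"z":-9,"jaw":0.6}]'

```text
clock: 16.42
ee_pos: [0.5416, 0.1221, 0.1843]
ee_rot: [[-1.0, -0.004, -0.001], [-0.004, 1.0, 0.0], [0.001, 0.0, -1.0]]
contact_force: [0.2, -1.3, -2.0]
finger_gap: 0.0516
grip_force: 15.0
```

Emit:
apply_moves --targets '[{"ax":0,"ay":0,"az":0,"x":0.5,"y":5,"z":0,"jaw":0.6},{"ax":0,"ay":0,"az":0,"x":1,"y":10,"z":0,"jaw":0.6},{"ax":0,"ay":0,"az":0,"x":1.3,"y":14,"z":0,"jaw":0.6},{"ax":0,"ay":0,"az":0,"x":1.3,"y":15.4,"z":0,"jaw":0.6},{"ax":0,"ay":0,"az":0,"x":1.3,"y":15.4,"z":0,"jaw":0.6},{"ax":0,"ay":0,"az":0,"x":1.3,"y":15.4,"z":4,"jaw":0.6},{"ax":0,"ay":0,"az":0,"x":1.3,"y":15.4,"z":7.5,"jaw":0.6},{"ax":0,"ay":0,"az":0,"x":1.3,"y":15.4,"z":9,"jaw":0.6}]'

```text
clock: 17.42
ee_pos: [0.529, 0.2713, 0.0929]
ee_rot: [[-1.0, 0.002, -0.003], [0.002, 1.0, -0.002], [0.003, -0.002, -1.0]]
contact_force: [-0.5, 0.1, -1.2]
finger_gap: 0.0517
grip_force: 15.0
```

Emit:
apply_moves --targets '[{"ax":0,"ay":0,"az":0,"x":0,"y":0,"z":0.5,"jaw":0.6},{"ax":0,"ay":0,"az":0,"x":0,"y":0,"z":0.8,"jaw":0.6},{"ax":0,"ay":0,"az":0,"x":0,"y":0,"z":1.05,"jaw":0.6},{"ax":0,"ay":0,"az":0,"x":0,"y":0,"z":1.05,"jaw":0.6},{"ax":0,"ay":0,"az":0,"x":0,"y":0,"z":1.05,"jaw":0.6}]'

```text
clock: 18.05
ee_pos: [0.5301, 0.2739, 0.0851]
ee_rot: [[-1.0, -0.0, 0.002], [-0.0, 1.0, 0.001], [-0.002, 0.001, -1.0]]
contact_force: [1.2, 0.3, 1.0]
finger_gap: 0.0512
grip_force: 15.0
```

Emit:
apply_moves --targets '[{"ax":0,"ay":0,"az":0,"x":0,"y":0,"z":0,"jaw":0.3},{"ax":0,"ay":0,"az":0,"x":0,"y":0,"z":0,"jaw":0.1},{"ax":0,"ay":0,"az":0,"x":0,"y":0,"z":0,"jaw":0},{"ax":0,"ay":0,"az":0,"x":0,"y":0,"z":0,"jaw":0},{"ax":0,"ay":0,"az":0,"x":0,"y":0,"z":-2,"jaw":0},{"ax":0,"ay":0,"az":0,"x":0,"y":0,"z":-6,"jaw":0},{"ax":0,"ay":0,"az":0,"x":0,"y":0,"z":-11.5,"jaw":0},{"ax":0,"ay":0,"az":0,"x":0,"y":0,"z":-11.5,"jaw":0}]'

```text
clock: 19.05
ee_pos: [0.5319, 0.2746, 0.2043]
ee_rot: [[-1.0, -0.0, 0.009], [-0.0, 1.0, 0.003], [-0.009, 0.003, -1.0]]
contact_force: [-0.7, -0.4, -0.4]
finger_gap: 0.0919
grip_force: 0.0
```

Emit:
apply_moves --targets '[{"ax":0,"ay":0,"az":0,"x":-2,"y":-6,"z":0,"jaw":0},{"ax":0,"ay":0,"az":0,"x":-4,"y":-12,"z":0,"jaw":0},{"ax":0,"ay":0,"az":0,"x":-6,"y":-18,"z":0,"jaw":0},{"ax":0,"ay":0,"az":-0.098,"x":-8.1,"y":-24,"z":0,"jaw":0},{"ax":0,"ay":0,"az":-0.098,"x":-8.1,"y":-26.2,"z":0,"jaw":0},{"ax":0,"ay":0,"az":-0.098,"x":-8.1,"y":-26.2,"z":0,"jaw":0},{"ax":0,"ay":0,"az":-0.098,"x":-8.1,"y":-26.2,"z":0,"jaw":0},{"ax":0,"ay":0,"az":-0.098,"x":-8.1,"y":-26.2,"z":0,"jaw":0}]'

```text
clock: 20.05
ee_pos: [0.6104, 0.0131, 0.1991]
ee_rot: [[-0.995, -0.1, -0.0], [-0.1, 0.995, 0.0], [0.0, 0.0, -1.0]]
contact_force: [1.1, 0.3, 0.1]
finger_gap: 0.0921
grip_force: 0.0
```

Run:
```python
from h import *
s=bot.observe();b=optics.camera("wrist");I=optics.camera_info("wrist");cv2.imwrite("pics/w4.png",b[:,:,::-1])
print(s["ee_pos"],s["ee_rot"][:,1],s["joint_pos"])
H=hsv(b);yy,xx=np.mgrid[:420,:560]
c=proj(I,[(.611,.0122,.05)])[0];print(c,H[int(c[1]),int(c[0])])
m=(np.hypot(xx-c[0],yy-c[1])<30)&(H[...,1]>150)&(H[...,2]>60);P=onplane(I,big(m),.060).astype(np.float32)*1000;print(cv2.minAreaRect(P))
t=optics.camera("top");cv2.imwrite("pics/s4.png",cv2.resize(np.hstack([t,b]),(800,300),interpolation=cv2.INTER_AREA)[:,:,::-1])
```

```text
[0.61037797 0.01307004 0.19914012] [-9.97299920e-02  9.95014459e-01  3.93646197e-04] [-5.97287108e+00  2.88333475e+01  7.31375356e+01  1.93857061e-02
  7.80487625e+01 -1.01700515e+02]
[277.62318423 189.06366799] [ 17 213 109]
((612.1943359375, 13.856292724609375), (34.78872299194336, 24.593158721923828), 5.1348748207092285)
```

View pics/s4.png

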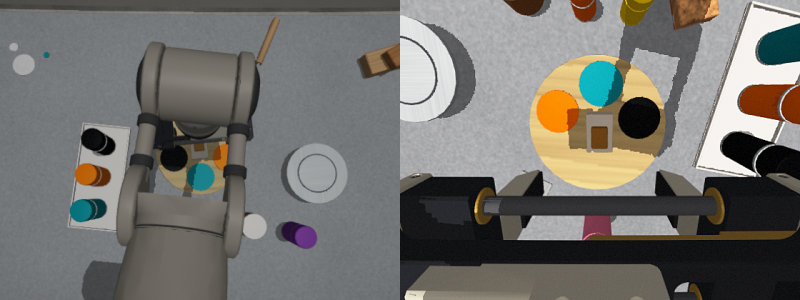

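All three cans stand in the tray and the maquette is unmoved at (600,137) in the picture. The coasters are now clear, so I'll measure them here.

```bash
python3 - <<'E'
from h import *
b=cv2.imread("pics/w4.png")[:,:,::-1].copy();I=optics.camera_info("wrist")
H=hsv(b);h,s,v=[H[...,i] for i in range(3)];yy,xx=np.mgrid[:420,:560]
near=lambda X,r:np.hypot(*( (np.stack([xx,yy],-1)-proj(I,[(*X,.014)])[0]).transpose(2,0,1)))<r
def fit(n,m):
    P=onplane(I,cv2.convexHull(big(m)).reshape(-1,2),.014);c,r=circ(P);d=abs(np.linalg.norm(P-c,axis=1)-r);print(n,c,r,d.max());return c
o=fit("or",near((.583,-.062),45)&(h<18)&(s>200));t=fit("teal",near((.53,.007),45)&(abs(h-92)<10)&(s>120));k=fit("blk",near((.58,.079),45)&(v<45))
print(np.linalg.norm(o-t),np.linalg.norm(k-t),np.linalg.norm(k-o))
m=near((.611,.0122),60)&(xx>262)&(xx<300)&(s<60)&(v>60)
c=proj(I,[(.611,.0122,.044)])[0];print(c,[list(H[int(c[1]),int(x)]) for x in np.arange(c[0]-34,c[0]+36,4)])
E
python3 -c "
import cv2;b=cv2.imread('pics/w4.png')[120:240,210:360];cv2.imwrite('pics/c4.png',cv2.resize(b,None,fx=4,fy=4))"
```

```text
or [ 0.58476815 -0.06207091] 0.03649752884507379 0.00041184965516324196
teal [0.53138801 0.00813345] 0.036390187652612795 0.0003042724035402372
blk [0.58191429 0.08048558] 0.03636575156605375 0.0005128481417772529
0.08819348798025639 0.08824815442304725 0.14258505045567926
[277.77320541 187.86354791] [[np.int64(19), np.int64(117), np.int64(137)], [np.int64(17), np.int64(116), np.int64(141)], [np.int64(19), np.int64(118), np.int64(143)], [np.int64(18), np.int64(118), np.int64(141)], [np.int64(19), np.int64(127), np.int64(137)], [np.int64(19), np.int64(42), np.int64(144)], [np.int64(17), np.int64(83), np.int64(117)], [np.int64(16), np.int64(198), np.int64(112)], [np.int64(16), np.int64(204), np.int64(104)], [np.int64(17), np.int64(206), np.int64(104)], [np.int64(16), np.int64(210), np.int64(103)], [np.int64(16), np.int64(216), np.int64(98)], [np.int64(14), np.int64(49), np.int64(141)], [np.int64(14), np.int64(51), np.int64(150)], [np.int64(19), np.int64(123), np.int64(137)], [np.int64(20), np.int64(113), np.int64(135)], [np.int64(18), np.int64(122), np.int64(134)], [np.int64(20), np.int64(127), np.int64(135)]]
```

View pics/c4.png

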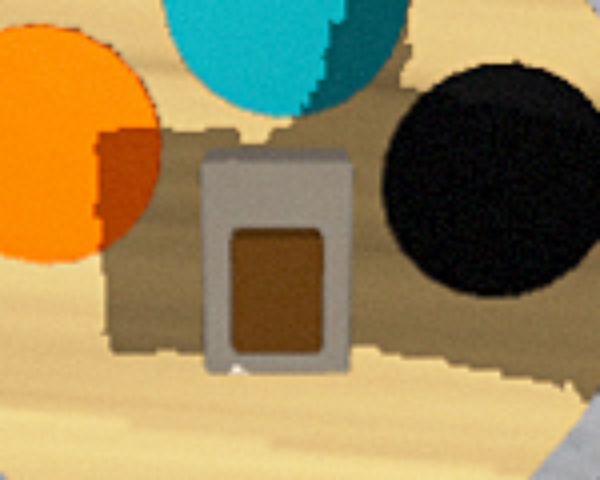

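The maquette's plaster top is centred at crop (278,265), which puts it at about (.6096,.013) and square to the gripper. The coasters fit their known spacing to 0.3 mm. I keep the fingertips at z≈18 mm because they pass over the coasters.

Emit:
apply_moves --targets '[{"ax":0,"ay":0,"az":0,"x":0.1,"y":0,"z":5,"jaw":0.1},{"ax":0,"ay":0,"az":0,"x":0.1,"y":0,"z":10,"jaw":0.1},{"ax":0,"ay":0,"az":0,"x":0.1,"y":0,"z":14,"jaw":0.1},{"ax":0,"ay":0,"az":0,"x":0.1,"y":0,"z":16.5,"jaw":0.1},{"ax":0,"ay":0,"az":0,"x":0.1,"y":0,"z":17.7,"jaw":0.1},{"ax":0,"ay":0,"az":0,"x":0.1,"y":0,"z":18,"jaw":0.1},{"ax":0,"ay":0,"az":0,"x":0.1,"y":0,"z":18,"jaw":0.1}]'

```text
clock: 21.02
ee_pos: [0.6103, 0.0117, 0.0203]
ee_rot: [[-0.995, -0.098, 0.002], [-0.098, 0.995, -0.0], [-0.002, -0.0, -1.0]]
contact_force: [0.9, 0.5, 0.5]
finger_gap: 0.0824
grip_force: 0.0
```

Emit:
apply_moves --targets '[{"ax":0,"ay":0,"az":0,"x":0,"y":0,"z":0,"jaw":0.3},{"ax":0,"ay":0,"az":0,"x":0,"y":0,"z":0,"jaw":0.45},{"ax":0,"ay":0,"az":0,"x":0,"y":0,"z":0,"jaw":0.7},{"ax":0,"ay":0,"az":0,"x":0,"y":0,"z":0,"jaw":0.7},{"ax":0,"ay":0,"az":0,"x":0,"y":0,"z":0,"jaw":0.7},{"ax":0,"ay":0,"az":0,"x":0,"y":0,"z":0,"jaw":0.7},{"ax":0,"ay":0,"az":0,"x":0,"y":0,"z":0,"jaw":0.7},{"ax":0,"ay":0,"az":0,"x":0,"y":0,"z":0,"jaw":0.7}]' --grip_force 20

```text
clock: 22.02
ee_pos: [0.6097, 0.0118, 0.0194]
ee_rot: [[-0.995, -0.098, 0.0], [-0.098, 0.995, 0.0], [-0.0, 0.0, -1.0]]
contact_force: [-0.2, 0.5, 1.6]
finger_gap: 0.0275
grip_force: 1.4
```

Run:
```python
from h import *
b=optics.camera("wrist");s=optics.camera("scene")
c=cv2.resize(s[150:290,180:380],(600,420),interpolation=cv2.INTER_CUBIC)
cv2.imwrite("pics/s5.png",cv2.resize(np.hstack([b[:,100:460],c]),(800,350))[:,:,::-1])
print(bot.observe()["finger_gap"],bot.observe()["grip_force"])
```

```text
0.027421412334439548 1.5083502364996093
```

View pics/s5.png

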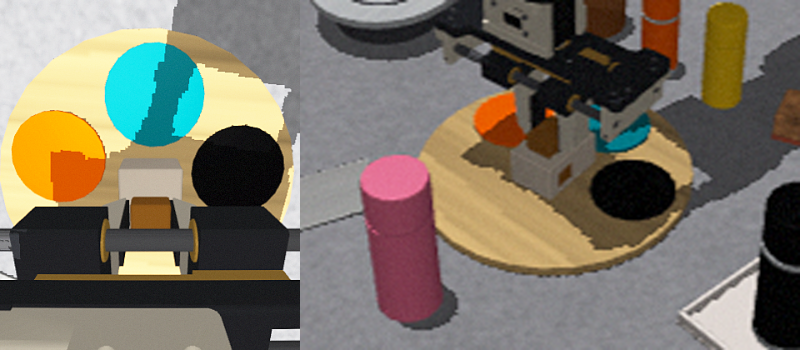

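Run:
```python
from h import *
s=optics.camera("scene");b=optics.camera("wrist")
I=optics.camera_info("scene");p=bot.observe()["ee_pos"];print(proj(I,[p]),p)
c=cv2.resize(s[180:250,240:340],(570,400),interpolation=cv2.INTER_CUBIC)
d=cv2.resize(b[170:300,200:360],(230,187),interpolation=cv2.INTER_CUBIC)
d=np.vstack([d,np.zeros((213,230,3),np.uint8)])
cv2.imwrite("pics/s6.png",np.hstack([c,d])[:,:,::-1])
```

```text
[[281.3499117 214.0974456]] [0.609715   0.01175641 0.01944325]
```

View pics/s6.png

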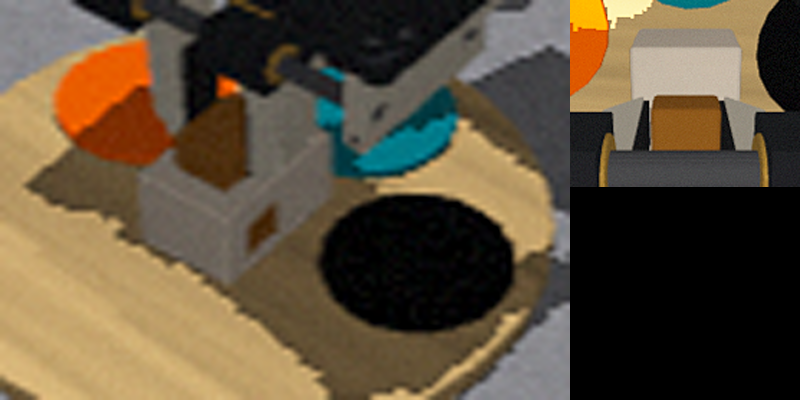

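The fingers closed past the plaster's 44 mm to the commanded 27.6 mm, straddling the ochre block without a firm grip (1.5 N). I'll ease open, rise so the pads are level with the ochre block, re-centre and grip that.

Emit:
apply_moves --targets '[{"ax":0,"ay":0,"az":0,"x":0,"y":0,"z":0,"jaw":0.62},{"ax":0,"ay":0,"az":0,"x":0,"y":0,"z":0,"jaw":0.6},{"ax":0,"ay":0,"az":0,"x":0,"y":0,"z":0,"jaw":0.6}]'

```text
clock: 22.6
ee_pos: [0.6098, 0.0113, 0.0194]
ee_rot: [[-0.995, -0.098, 0.0], [-0.098, 0.995, -0.0], [-0.0, -0.0, -1.0]]
contact_force: [-0.6, -0.2, 2.3]
finger_gap: 0.0365
grip_force: 1.3
```

Run:
```python
from h import *
s=bot.observe();b=optics.camera("wrist");I=optics.camera_info("wrist")
print(s["finger_gap"],s["grip_force"],s["contact_force"])
# plaster front edge & ochre in this view, maquette motion check
H=hsv(b);yy,xx=np.mgrid[:420,:560];c=proj(I,[(.612,.0135,.06)])[0];print(c)
m=(abs(xx-c[0])<30)&(yy<275)&(abs(yy-c[1])<40)&(H[...,1]>170)&(H[...,0]<20)&(H[...,2]>60)
P=big(m);e=P[P[:,1]<P[:,1].min()+25];W=onplane(I,P,.060);print("ochre y range",W[:,1].min(),W[:,1].max(),"near edge x",W[:,0].min(),P[:,0].min(),P[:,0].max())
cv2.imwrite("pics/s7.png",cv2.resize(b[170:300,180:380],(800,520))[:,:,::-1])
```

```text
0.03652145599595375 1.2619957318383968 [-0.55876284 -0.15794605  2.32137085]
[281.60276367 270.8662165 ]
ochre y range -0.0003987812531564281 0.025685622761223156 near edge x 0.5914364071972192 258 305
```

View pics/s7.png

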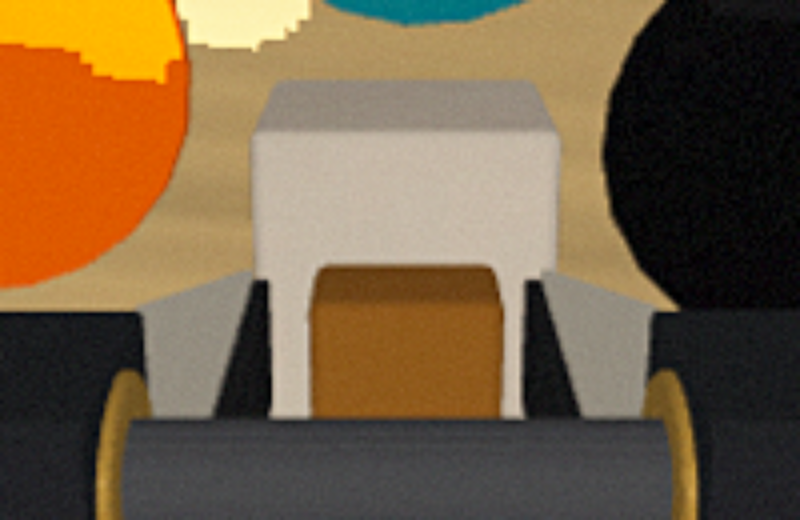

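Emit:
apply_moves --targets '[{"ax":0,"ay":0,"az":0,"x":0,"y":0,"z":0,"jaw":0.45},{"ax":0,"ay":0,"az":0,"x":0,"y":0,"z":0,"jaw":0.35},{"ax":0,"ay":0,"az":0,"x":0,"y":0,"z":0,"jaw":0.35},{"ax":0,"ay":0,"az":0,"x":0,"y":0,"z":0,"jaw":0.35}]'

```text
clock: 23.15
ee_pos: [0.6093, 0.0118, 0.019]
ee_rot: [[-0.995, -0.098, -0.001], [-0.098, 0.995, 0.0], [0.001, 0.0, -1.0]]
contact_force: [0.6, 0.4, -0.8]
finger_gap: 0.0596
grip_force: 0.0
```

Emit:
apply_moves --targets '[{"ax":0,"ay":0,"az":0,"x":0,"y":0,"z":0,"jaw":0.45},{"ax":0,"ay":0,"az":0,"x":0,"y":0,"z":0,"jaw":0.5},{"ax":0,"ay":0,"az":0,"x":0,"y":0,"z":0,"jaw":0.52},{"ax":0,"ay":0,"az":0,"x":0,"y":0,"z":0,"jaw":0.52},{"ax":0,"ay":0,"az":0,"x":0,"y":0,"z":0,"jaw":0.52}]'

```text
clock: 23.78
ee_pos: [0.6096, 0.0116, 0.0194]
ee_rot: [[-0.995, -0.098, 0.0], [-0.098, 0.995, 0.0], [-0.0, 0.0, -1.0]]
contact_force: [1.1, 1.5, -0.5]
finger_gap: 0.0442
grip_force: 0.2
```

Contact starts at 44 mm, but the plaster sides give way under almost no force, so the ochre block is the part to hold. I'll rise until the tips clear the plaster top (44 mm) and close on it.

Emit:
apply_moves --targets '[{"ax":0,"ay":0,"az":0,"x":0,"y":0,"z":0,"jaw":0.4},{"ax":0,"ay":0,"az":0,"x":0,"y":0,"z":0,"jaw":0.3},{"ax":0,"ay":0,"az":0,"x":0,"y":0,"z":0,"jaw":0.3},{"ax":0,"ay":0,"az":0,"x":-0.2,"y":0.1,"z":-2.7,"jaw":0.3},{"ax":0,"ay":0,"az":0,"x":-0.2,"y":0.1,"z":-2.7,"jaw":0.3},{"ax":0,"ay":0,"az":0,"x":-0.2,"y":0.1,"z":-2.7,"jaw":0.3}]' --grip_force 15

```text
clock: 24.52
ee_pos: [0.6111, 0.0128, 0.0458]
ee_rot: [[-0.995, -0.098, -0.001], [-0.098, 0.995, 0.0], [0.001, 0.0, -1.0]]
contact_force: [-0.7, 0.1, -0.6]
finger_gap: 0.0643
grip_force: 0.0
```

Emit:
apply_moves --targets '[{"ax":0,"ay":0,"az":0,"x":0,"y":0,"z":0,"jaw":0.5},{"ax":0,"ay":0,"az":0,"x":0,"y":0,"z":0,"jaw":0.65},{"ax":0,"ay":0,"az":0,"x":0,"y":0,"z":0,"jaw":0.8},{"ax":0,"ay":0,"az":0,"x":0,"y":0,"z":0,"jaw":0.8},{"ax":0,"ay":0,"az":0,"x":0,"y":0,"z":0,"jaw":0.8},{"ax":0,"ay":0,"az":0,"x":0,"y":0,"z":0,"jaw":0.8},{"ax":0,"ay":0,"az":0,"x":0,"y":0,"z":0,"jaw":0.8}]'

```text
clock: 25.4
ee_pos: [0.6115, 0.0128, 0.0463]
ee_rot: [[-0.995, -0.098, 0.0], [-0.098, 0.995, 0.0], [-0.0, 0.0, -1.0]]
contact_force: [0.7, -0.7, 0.4]
finger_gap: 0.018
grip_force: 0.0
```

Run:
```python
from h import *
s=optics.camera("scene");b=optics.camera("wrist");o=bot.observe()
I=optics.camera_info("scene");W=optics.camera_info("wrist");p=o["ee_pos"];print(p,o["finger_gap"],o["grip_force"])
s=s.copy();b=b.copy()
x0,y0=240,170
c=cv2.resize(s[y0:y0+80,x0:x0+90],(585,520),interpolation=cv2.INTER_CUBIC)
q=(proj(I,[p])[0]-[x0,y0])*6.5;cv2.circle(c,tuple(int(v) for v in q),4,(255,0,255),1)
d=cv2.resize(b[190:300,225:335],(215,215),interpolation=cv2.INTER_CUBIC)
d=np.vstack([d,np.zeros((305,215,3),np.uint8)])
cv2.imwrite("pics/s8.png",np.hstack([c,d])[:,:,::-1]); print(proj(W,[p]))
```

```text
[0.6115242  0.01277614 0.04633191] 0.018234481376929557 0.0
[[278.12704253 237.95893463]]
```

View pics/s8.png

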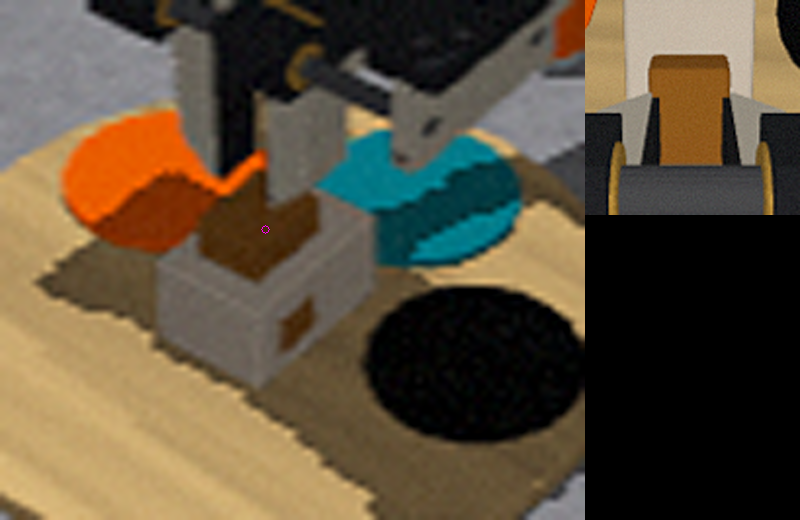

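The view shows the visible fingertips about 16 mm or more above the reported TCP at (265,230), so the fingers closed just over the ochre top and had earlier only brushed the plaster's top. I need to go lower: open, descend to TCP ≈10 mm while watching force, then close.

Emit:
apply_moves --targets '[{"ax":0,"ay":0,"az":0,"x":0,"y":0,"z":0,"jaw":0.5},{"ax":0,"ay":0,"az":0,"x":0,"y":0,"z":0,"jaw":0.3},{"ax":0,"ay":0,"az":0,"x":0,"y":0,"z":0,"jaw":0.3},{"ax":0,"ay":0,"az":0,"x":0,"y":0,"z":0,"jaw":0.3},{"ax":0,"ay":0,"az":0,"x":0,"y":0,"z":2,"jaw":0.3},{"ax":0,"ay":0,"az":0,"x":0,"y":0,"z":2.8,"jaw":0.3},{"ax":0,"ay":0,"az":0,"x":0,"y":0,"z":3.2,"jaw":0.3},{"ax":0,"ay":0,"az":0,"x":0,"y":0,"z":3.2,"jaw":0.3}]'

```text
clock: 26.5
ee_pos: [0.6116, 0.0128, 0.0144]
ee_rot: [[-0.995, -0.098, -0.0], [-0.098, 0.995, 0.0], [0.0, 0.0, -1.0]]
contact_force: [0.5, 0.1, -0.1]
finger_gap: 0.0641
grip_force: 0.0
```

Emit:
apply_moves --targets '[{"ax":0,"ay":0,"az":0,"x":0,"y":0,"z":0.2,"jaw":0.3},{"ax":0,"ay":0,"az":0,"x":0,"y":0,"z":0.4,"jaw":0.3},{"ax":0,"ay":0,"az":0,"x":0,"y":0,"z":0.4,"jaw":0.3}]'

```text
clock: 26.88
ee_pos: [0.6115, 0.0128, 0.0103]
ee_rot: [[-0.995, -0.098, -0.0], [-0.098, 0.995, 0.0], [0.0, 0.0, -1.0]]
contact_force: [0.9, 0.8, -0.3]
finger_gap: 0.0643
grip_force: 0.0
```

No contact at TCP 10 mm over the 14 mm coasters, so the open tips do sit higher. Closing.

Emit:
apply_moves --targets '[{"ax":0,"ay":0,"az":0,"x":0,"y":0,"z":0,"jaw":0.45},{"ax":0,"ay":0,"az":0,"x":0,"y":0,"z":0,"jaw":0.58},{"ax":0,"ay":0,"az":0,"x":0,"y":0,"z":0,"jaw":0.58},{"ax":0,"ay":0,"az":0,"x":0,"y":0,"z":0,"jaw":0.58},{"ax":0,"ay":0,"az":0,"x":0,"y":0,"z":0,"jaw":0.58}]'

```text
clock: 27.5
ee_pos: [0.6116, 0.0128, 0.0104]
ee_rot: [[-0.995, -0.098, 0.0], [-0.098, 0.995, 0.0], [-0.0, 0.0, -1.0]]
contact_force: [-0.8, -0.9, 0.3]
finger_gap: 0.0436
grip_force: 15.0
```

Emit:
apply_moves --targets '[{"ax":0,"ay":0,"az":0,"x":0,"y":0,"z":-1,"jaw":0.58},{"ax":0,"ay":0,"az":0,"x":0,"y":0,"z":-4,"jaw":0.58},{"ax":0,"ay":0,"az":0,"x":0,"y":0,"z":-8,"jaw":0.58},{"ax":0,"ay":0,"az":0,"x":1.3,"y":-4,"z":-8,"jaw":0.58},{"ax":0,"ay":0,"az":0,"x":2.9,"y":-9,"z":-8,"jaw":0.58},{"ax":0,"ay":0,"az":0,"x":4.6,"y":-14,"z":-8,"jaw":0.58},{"ax":0,"ay":0,"az":0,"x":5.7,"y":-17.7,"z":-8,"jaw":0.58},{"ax":0,"ay":0,"az":0,"x":5.7,"y":-17.7,"z":-8,"jaw":0.58}]'

```text
clock: 28.5
ee_pos: [0.5716, -0.1718, 0.0908]
ee_rot: [[-0.996, -0.094, 0.0], [-0.094, 0.996, -0.001], [-0.0, -0.001, -1.0]]
contact_force: [-0.5, 0.5, -2.1]
finger_gap: 0.0437
grip_force: 15.0
```

Emit:
apply_moves --targets '[{"ax":0,"ay":0,"az":0,"x":1.3,"y":-4,"z":0,"jaw":0.58},{"ax":0,"ay":0,"az":0,"x":2.7,"y":-8,"z":0,"jaw":0.58},{"ax":0,"ay":0,"az":0,"x":4,"y":-12,"z":0,"jaw":0.58},{"ax":0,"ay":0,"az":0,"x":4,"y":-12,"z":0,"jaw":0.58},{"ax":0,"ay":0,"az":0,"x":4,"y":-12,"z":0,"jaw":0.58},{"ax":0,"ay":0,"az":0,"x":4,"y":-12,"z":0,"jaw":0.58}]'

```text
clock: 29.25
ee_pos: [0.5446, -0.2907, 0.0904]
ee_rot: [[-0.995, -0.1, -0.0], [-0.1, 0.995, 0.001], [0.0, 0.001, -1.0]]
contact_force: [0.4, 0.6, -1.3]
finger_gap: 0.0437
grip_force: 15.0
```

Run:
```python
from h import *
s=bot.observe();b=optics.camera("wrist");W=optics.camera_info("wrist");print(s["ee_pos"],s["finger_gap"],s["grip_force"],s["contact_force"])
H=hsv(b);yy,xx=np.mgrid[:420,:560];I=W
c=proj(I,[(.542,-.292,.045)])[0];print("tt",c)
m=(H[...,2]>110)&(H[...,1]<50)&(np.hypot(xx-c[0],yy-c[1])<150)&(yy<235)
cv2.imwrite("pics/s9.png",b[:,:,::-1])
```

```text
[ 0.54456714 -0.2907238   0.0903923 ] 0.043650350316719065 14.999902099370956 [ 0.37330271  0.61164337 -1.32822916]
tt [277.1592929  213.66276893]
```

View pics/s9.png

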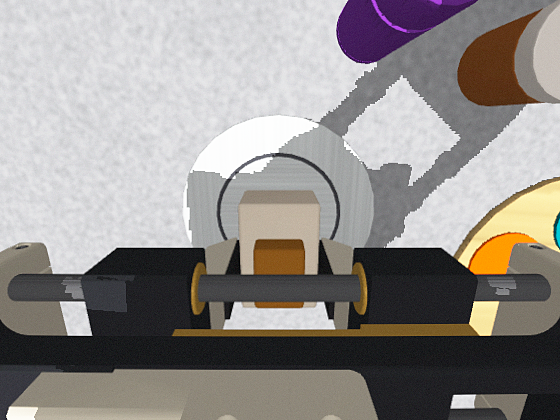

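The maquette hangs upright over the turntable. The dark circle spans columns 218–340 (centre 279) against the predicted 277, so it is centred within about 1 mm. Lowering.

Emit:
apply_moves --targets '[{"ax":0,"ay":0,"az":0,"x":0,"y":0,"z":2,"jaw":0.58},{"ax":0,"ay":0,"az":0,"x":0,"y":0,"z":3.5,"jaw":0.58},{"ax":0,"ay":0,"az":0,"x":0,"y":0,"z":4.1,"jaw":0.58},{"ax":0,"ay":0,"az":0,"x":0,"y":0,"z":4.3,"jaw":0.58},{"ax":0,"ay":0,"az":0,"x":0,"y":0,"z":4.4,"jaw":0.58},{"ax":0,"ay":0,"az":0,"x":0,"y":0,"z":4.4,"jaw":0.58},{"ax":0,"ay":0,"az":0,"x":0,"y":0,"z":4.4,"jaw":0.58}]'

```text
clock: 30.18
ee_pos: [0.5443, -0.2925, 0.0467]
ee_rot: [[-0.995, -0.098, 0.001], [-0.098, 0.995, -0.0], [-0.001, -0.0, -1.0]]
contact_force: [-1.0, -0.7, -1.9]
finger_gap: 0.0437
grip_force: 15.0
```

Emit:
apply_moves --targets '[{"ax":0,"ay":0,"az":0,"x":0,"y":0,"z":0.1,"jaw":0.58},{"ax":0,"ay":0,"az":0,"x":0,"y":0,"z":0.15,"jaw":0.58},{"ax":0,"ay":0,"az":0,"x":0,"y":0,"z":0.15,"jaw":0.58},{"ax":0,"ay":0,"az":0,"x":0,"y":0,"z":0.15,"jaw":0.58}]'

```text
clock: 30.68
ee_pos: [0.5443, -0.2924, 0.0454]
ee_rot: [[-0.995, -0.098, 0.001], [-0.098, 0.995, -0.0], [-0.001, -0.0, -1.0]]
contact_force: [-3.1, 0.6, 5.1]
finger_gap: 0.0439
grip_force: 15.0
```

Emit:
apply_moves --targets '[{"ax":0,"ay":0,"az":0,"x":0,"y":0,"z":0,"jaw":0.45},{"ax":0,"ay":0,"az":0,"x":0,"y":0,"z":0,"jaw":0.3},{"ax":0,"ay":0,"az":0,"x":0,"y":0,"z":0,"jaw":0.3},{"ax":0,"ay":0,"az":0,"x":0,"y":0,"z":-2,"jaw":0.3},{"ax":0,"ay":0,"az":0,"x":0,"y":0,"z":-6,"jaw":0.2},{"ax":0,"ay":0,"az":0,"x":0,"y":0,"z":-11,"jaw":0},{"ax":0,"ay":0,"az":0.098,"x":0,"y":0,"z":-16,"jaw":0},{"ax":0,"ay":0,"az":0.098,"x":0,"y":0,"z":-16,"jaw":0}]'

```text
clock: 31.68
ee_pos: [0.546, -0.2936, 0.2096]
ee_rot: [[-1.0, 0.0, 0.008], [0.0, 1.0, -0.005], [-0.008, -0.005, -1.0]]
contact_force: [1.0, 0.0, 0.0]
finger_gap: 0.0912
grip_force: 0.0
```

Emit:
apply_moves --targets '[{"ax":0,"ay":0,"az":0,"x":0,"y":30,"z":0,"jaw":0},{"ax":0,"ay":0,"az":0,"x":0,"y":30,"z":0,"jaw":0},{"ax":0,"ay":0,"az":0,"x":0,"y":30,"z":0,"jaw":0},{"ax":0,"ay":0,"az":0,"x":0,"y":30,"z":0,"jaw":0},{"ax":0,"ay":0,"az":0,"x":0,"y":30,"z":0,"jaw":0},{"ax":0,"ay":0,"az":0,"x":0,"y":30,"z":0,"jaw":0},{"ax":0,"ay":0,"az":0,"x":0,"y":30,"z":0,"jaw":0}]'

```text
clock: 32.55
ee_pos: [0.5438, 0.0073, 0.2041]
ee_rot: [[-1.0, -0.001, -0.001], [-0.001, 1.0, -0.0], [0.001, -0.0, -1.0]]
contact_force: [-0.0, -0.0, -0.1]
finger_gap: 0.0919
grip_force: 0.0
```

Emit:
apply_moves --targets '[{"ax":0,"ay":0,"az":0,"x":1.4,"y":26.6,"z":0,"jaw":0},{"ax":0,"ay":0,"az":0,"x":1.4,"y":26.6,"z":0,"jaw":0},{"ax":0,"ay":0,"az":0,"x":1.4,"y":26.6,"z":0,"jaw":0},{"ax":0,"ay":0,"az":0,"x":1.4,"y":26.6,"z":0,"jaw":0},{"ax":0,"ay":0,"az":0,"x":1.4,"y":26.6,"z":0,"jaw":0},{"ax":0,"ay":0,"az":0,"x":1.4,"y":26.6,"z":0,"jaw":0},{"ax":0,"ay":0,"az":0,"x":1.4,"y":26.6,"z":0,"jaw":0},{"ax":0,"ay":0,"az":0,"x":1.4,"y":26.6,"z":0,"jaw":0}]'

```text
clock: 33.55
ee_pos: [0.5306, 0.2718, 0.2049]
ee_rot: [[-1.0, 0.002, 0.0], [0.002, 1.0, -0.0], [-0.0, -0.0, -1.0]]
contact_force: [-0.6, -0.5, -0.2]
finger_gap: 0.0918
grip_force: 0.0
```

```bash
cat > caps.py <<'E'
from h import *
s=bot.observe();b=optics.camera("wrist");I=optics.camera_info("wrist");cv2.imwrite("pics/cap.png",b[:,:,::-1])
print(s["ee_pos"],s["ee_rot"][:2,1]);H=hsv(b);yy,xx=np.mgrid[:420,:560];C=-I["R"].T@I["t"];Z=.134
K=dict(orange=(H[...,0]<18)&(H[...,1]>200)&(H[...,2]>100),teal=(abs(H[...,0]-92)<9)&(H[...,1]>120),black=(H[...,2]<50))
for n,t in dict(orange=(.530,.274),teal=(.446,.282),black=(.615,.265)).items():
    t=np.array(t);c=proj(I,[(*t,.12)])[0]
    m=K[n]&(np.hypot(xx-c[0],yy-c[1])<70)&(yy<238)
    if m.sum()<300: continue
    P=onplane(I,big(m),Z);u=(t-C[:2])/np.linalg.norm(t-C[:2]);d=P-t;k=(d@u>np.linalg.norm(d,axis=1)*.2);print(n,c,circ(P[k]),k.sum())
tp=optics.camera("top");I=optics.camera_info("top");H=hsv(tp);cv2.imwrite("pics/top9.png",tp[:,:,::-1])
m=(xx>395)&(xx<495)&(yy>190)&(yy<290)&(H[...,1]>110)&(H[...,2]>60);print("ochre on tt",m.sum(),m.sum()>30 and cv2.minAreaRect(onplane(I,big(m),.095).astype(np.float32)*1000))
E
python3 caps.py
```

```text
[0.53056192 0.27178066 0.20494972] [0.00231547 0.99999729]
orange [280.38544101 203.20148063] (array([0.53091846, 0.27530101]), np.float64(0.02369143971914923)) 65
teal [289.5446951  109.78049721] (array([0.44630392, 0.28249216]), np.float64(0.024852829992050792)) 80
ochre on tt 277 ((546.072509765625, -291.6050109863281), (32.13225555419922, 25.519655227661133), 5.035520076751709)
```

The maquette stands centred on the turntable, with its plaster centre within about 2 mm of the axis. Now the orange can goes back.

Emit:
apply_moves --targets '[{"ax":0,"ay":0,"az":0,"x":0,"y":0,"z":4,"jaw":0},{"ax":0,"ay":0,"az":0,"x":0,"y":0,"z":8.5,"jaw":0},{"ax":0,"ay":0,"az":0,"x":0,"y":0,"z":11.9,"jaw":0},{"ax":0,"ay":0,"az":0,"x":0,"y":0,"z":11.9,"jaw":0},{"ax":0,"ay":0,"az":0,"x":0,"y":0,"z":11.9,"jaw":0.3},{"ax":0,"ay":0,"az":0,"x":0,"y":0,"z":11.9,"jaw":0.6},{"ax":0,"ay":0,"az":0,"x":0,"y":0,"z":11.9,"jaw":0.6},{"ax":0,"ay":0,"az":0,"x":0,"y":0,"z":11.9,"jaw":0.6}]' --grip_force 15

```text
clock: 34.65
ee_pos: [0.5302, 0.2738, 0.0865]
ee_rot: [[-1.0, -0.0, 0.001], [-0.0, 1.0, 0.0], [-0.001, 0.0, -1.0]]
contact_force: [-0.4, 0.0, -0.8]
finger_gap: 0.0561
grip_force: 0.0
```

Emit:
apply_moves --targets '[{"ax":0,"ay":0,"az":0,"x":0,"y":0,"z":0,"jaw":0.6},{"ax":0,"ay":0,"az":0,"x":0,"y":0,"z":0,"jaw":0.6},{"ax":0,"ay":0,"az":0,"x":0,"y":0,"z":0,"jaw":0.6}]'

```text
clock: 35.02
ee_pos: [0.5302, 0.2739, 0.0862]
ee_rot: [[-1.0, -0.0, 0.001], [-0.0, 1.0, 0.0], [-0.001, 0.0, -1.0]]
contact_force: [0.4, 0.9, 4.4]
finger_gap: 0.0515
grip_force: 15.0
```

Emit:
apply_moves --targets '[{"ax":0,"ay":0,"az":0,"x":0,"y":0,"z":-2,"jaw":0.6},{"ax":0,"ay":0,"az":0,"x":0,"y":0,"z":-5,"jaw":0.6},{"ax":0,"ay":0,"az":0,"x":0,"y":0,"z":-7,"jaw":0.6},{"ax":0,"ay":0,"az":0,"x":-0.7,"y":-4,"z":-7,"jaw":0.6},{"ax":0,"ay":0,"az":0,"x":-1.5,"y":-9,"z":-7,"jaw":0.6},{"ax":0,"ay":0,"az":0,"x":-2.3,"y":-14,"z":-7,"jaw":0.6},{"ax":0,"ay":0,"az":0,"x":-3,"y":-18,"z":-7,"jaw":0.6},{"ax":0,"ay":0,"az":0,"x":-3,"y":-18,"z":-7,"jaw":0.6}]'

```text
clock: 36.02
ee_pos: [0.5601, 0.0909, 0.1552]
ee_rot: [[-1.0, 0.004, -0.001], [0.004, 1.0, -0.001], [0.001, -0.001, -1.0]]
contact_force: [-0.1, 0.7, -1.1]
finger_gap: 0.0515
grip_force: 15.0
```

Emit:
apply_moves --targets '[{"ax":0,"ay":0,"az":0,"x":-0.8,"y":-5,"z":0,"jaw":0.6},{"ax":0,"ay":0,"az":0,"x":-1.6,"y":-10,"z":0,"jaw":0.6},{"ax":0,"ay":0,"az":0,"x":-2.3,"y":-14,"z":0,"jaw":0.6},{"ax":0,"ay":0,"az":0,"x":-2.5,"y":-15.6,"z":0,"jaw":0.6},{"ax":0,"ay":0,"az":0,"x":-2.5,"y":-15.6,"z":0,"jaw":0.6},{"ax":0,"ay":0,"az":0,"x":-2.5,"y":-15.6,"z":0,"jaw":0.6},{"ax":0,"ay":0,"az":0,"x":-2.5,"y":-15.6,"z":3,"jaw":0.6},{"ax":0,"ay":0,"az":0,"x":-2.5,"y":-15.6,"z":5,"jaw":0.6}]'

```text
clock: 37.02
ee_pos: [0.5846, -0.0603, 0.1049]
ee_rot: [[-1.0, -0.002, -0.001], [-0.002, 1.0, 0.001], [0.001, 0.001, -1.0]]
contact_force: [0.1, 0.7, -1.3]
finger_gap: 0.0516
grip_force: 15.0
```

Emit:
apply_moves --targets '[{"ax":0,"ay":0,"az":0,"x":0,"y":0,"z":0.5,"jaw":0.6},{"ax":0,"ay":0,"az":0,"x":0,"y":0,"z":0.8,"jaw":0.6},{"ax":0,"ay":0,"az":0,"x":0,"y":0,"z":0.8,"jaw":0.6},{"ax":0,"ay":0,"az":0,"x":0,"y":0,"z":0.8,"jaw":0.6}]'

```text
clock: 37.52
ee_pos: [0.5855, -0.0623, 0.0986]
ee_rot: [[-1.0, -0.0, 0.001], [-0.0, 1.0, -0.0], [-0.001, -0.0, -1.0]]
contact_force: [-0.5, 0.8, -0.5]
finger_gap: 0.0518
grip_force: 15.0
```

Emit:
apply_moves --targets '[{"ax":0,"ay":0,"az":0,"x":0.05,"y":0,"z":0.15,"jaw":0.6},{"ax":0,"ay":0,"az":0,"x":0.05,"y":0,"z":0.25,"jaw":0.6},{"ax":0,"ay":0,"az":0,"x":0.05,"y":0,"z":0.25,"jaw":0.6},{"ax":0,"ay":0,"az":0,"x":0.05,"y":0,"z":0.25,"jaw":0.6}]'

```text
clock: 38.02
ee_pos: [0.5851, -0.0624, 0.0962]
ee_rot: [[-1.0, -0.0, 0.002], [-0.0, 1.0, -0.0], [-0.002, -0.0, -1.0]]
contact_force: [-1.0, 1.7, 6.6]
finger_gap: 0.052
grip_force: 15.0
```

Emit:
apply_moves --targets '[{"ax":0,"ay":0,"az":0,"x":0,"y":0,"z":0,"jaw":0.3},{"ax":0,"ay":0,"az":0,"x":0,"y":0,"z":0,"jaw":0.1},{"ax":0,"ay":0,"az":0,"x":0,"y":0,"z":0,"jaw":0},{"ax":0,"ay":0,"az":0,"x":0,"y":0,"z":0,"jaw":0},{"ax":0,"ay":0,"az":0,"x":0,"y":0,"z":-2,"jaw":0},{"ax":0,"ay":0,"az":0,"x":0,"y":0,"z":-6,"jaw":0},{"ax":0,"ay":0,"az":0,"x":0,"y":0,"z":-10.9,"jaw":0},{"ax":0,"ay":0,"az":0,"x":0,"y":0,"z":-10.9,"jaw":0}]'

```text
clock: 39.02
ee_pos: [0.5868, -0.0628, 0.2087]
ee_rot: [[-1.0, -0.0, 0.008], [-0.0, 1.0, -0.002], [-0.008, -0.002, -1.0]]
contact_force: [0.4, 0.2, -0.6]
finger_gap: 0.0916
grip_force: 0.0
```

Emit:
apply_moves --targets '[{"ax":0,"ay":0,"az":0,"x":-3,"y":32.7,"z":0,"jaw":0},{"ax":0,"ay":0,"az":0,"x":-3,"y":32.7,"z":0,"jaw":0},{"ax":0,"ay":0,"az":0,"x":-3,"y":32.7,"z":0,"jaw":0},{"ax":0,"ay":0,"az":0,"x":-3,"y":32.7,"z":0,"jaw":0},{"ax":0,"ay":0,"az":0,"x":-3,"y":32.7,"z":0,"jaw":0},{"ax":0,"ay":0,"az":0,"x":-3,"y":32.7,"z":0,"jaw":0},{"ax":0,"ay":0,"az":0,"x":-3,"y":32.7,"z":0,"jaw":0},{"ax":0,"ay":0,"az":0,"x":-3,"y":32.7,"z":0,"jaw":0}]'

```text
clock: 40.02
ee_pos: [0.6146, 0.2629, 0.204]
ee_rot: [[-1.0, 0.001, -0.001], [0.001, 1.0, -0.001], [0.001, -0.001, -1.0]]
contact_force: [-0.2, -0.3, 0.0]
finger_gap: 0.0919
grip_force: 0.0
```

```bash
python3 caps.py
```

```text
[0.61459305 0.26291261 0.20396753] [0.00133808 0.99999883]
teal [302.29090928  -1.98611191] (array([0., 0.]), np.float64(0.0)) 0
black [280.80587577 204.25146624] (array([0.6134687 , 0.26536547]), np.float64(0.024348407324315598)) 60
ochre on tt 279 ((546.0633544921875, -291.5015563964844), (32.13225555419922, 25.727392196655273), 5.035520076751709)
```

Emit:
apply_moves --targets '[{"ax":0,"ay":0,"az":0,"x":0.1,"y":0,"z":4,"jaw":0},{"ax":0,"ay":0,"az":0,"x":0.1,"y":0,"z":8.5,"jaw":0},{"ax":0,"ay":0,"az":0,"x":0.1,"y":0,"z":11.9,"jaw":0},{"ax":0,"ay":0,"az":0,"x":0.1,"y":0,"z":11.9,"jaw":0},{"ax":0,"ay":0,"az":0,"x":0.1,"y":0,"z":11.9,"jaw":0.3},{"ax":0,"ay":0,"az":0,"x":0.1,"y":0,"z":11.9,"jaw":0.6},{"ax":0,"ay":0,"az":0,"x":0.1,"y":0,"z":11.9,"jaw":0.6},{"ax":0,"ay":0,"az":0,"x":0.1,"y":0,"z":11.9,"jaw":0.6}]'

```text
clock: 41.12
ee_pos: [0.6137, 0.2648, 0.086]
ee_rot: [[-1.0, -0.0, 0.001], [-0.0, 1.0, 0.0], [-0.001, 0.0, -1.0]]
contact_force: [-0.2, -0.0, 0.3]
finger_gap: 0.0566
grip_force: 0.0
```

Emit:
apply_moves --targets '[{"ax":0,"ay":0,"az":0,"x":0,"y":0,"z":0,"jaw":0.6},{"ax":0,"ay":0,"az":0,"x":0,"y":0,"z":0,"jaw":0.6},{"ax":0,"ay":0,"az":0,"x":0,"y":0,"z":0,"jaw":0.6}]'

```text
clock: 41.5
ee_pos: [0.6137, 0.2648, 0.0857]
ee_rot: [[-1.0, -0.0, 0.001], [-0.0, 1.0, 0.0], [-0.001, 0.0, -1.0]]
contact_force: [-0.9, 0.2, 3.9]
finger_gap: 0.0516
grip_force: 15.0
```

Emit:
apply_moves --targets '[{"ax":0,"ay":0,"az":0,"x":0,"y":0,"z":-2,"jaw":0.6},{"ax":0,"ay":0,"az":0,"x":0,"y":0,"z":-5,"jaw":0.6},{"ax":0,"ay":0,"az":0,"x":0.5,"y":-3,"z":-7,"jaw":0.6},{"ax":0,"ay":0,"az":0,"x":1.3,"y":-8,"z":-7,"jaw":0.6},{"ax":0,"ay":0,"az":0,"x":2.2,"y":-13,"z":-7,"jaw":0.6},{"ax":0,"ay":0,"az":0,"x":3,"y":-17,"z":-7,"jaw":0.6},{"ax":0,"ay":0,"az":0,"x":3.2,"y":-18.4,"z":-7,"jaw":0.6},{"ax":0,"ay":0,"az":0,"x":3.2,"y":-18.4,"z":-7,"jaw":0.6}]'

```text
clock: 42.5
ee_pos: [0.5814, 0.0803, 0.155]
ee_rot: [[-1.0, 0.001, -0.001], [0.001, 1.0, 0.0], [0.001, 0.0, -1.0]]
contact_force: [-0.1, -0.1, -2.1]
finger_gap: 0.0517
grip_force: 15.0
```

Emit:
apply_moves --targets '[{"ax":0,"ay":0,"az":0,"x":0,"y":0,"z":0,"jaw":0.6},{"ax":0,"ay":0,"az":0,"x":0,"y":0,"z":3,"jaw":0.6},{"ax":0,"ay":0,"az":0,"x":0,"y":0,"z":5,"jaw":0.6},{"ax":0,"ay":0,"az":0,"x":0,"y":0,"z":5.6,"jaw":0.6},{"ax":0,"ay":0,"az":0,"x":0,"y":0,"z":5.8,"jaw":0.6},{"ax":0,"ay":0,"az":0,"x":0,"y":0,"z":5.8,"jaw":0.6},{"ax":0,"ay":0,"az":0,"x":0,"y":0,"z":5.8,"jaw":0.6}]'

```text
clock: 43.38
ee_pos: [0.5821, 0.0808, 0.0981]
ee_rot: [[-1.0, -0.0, 0.002], [-0.0, 1.0, 0.0], [-0.002, 0.0, -1.0]]
contact_force: [-0.4, 0.6, -3.0]
finger_gap: 0.0515
grip_force: 15.0
```

Emit:
apply_moves --targets '[{"ax":0,"ay":0,"az":0,"x":0,"y":0,"z":0.15,"jaw":0.6},{"ax":0,"ay":0,"az":0,"x":0,"y":0,"z":0.25,"jaw":0.6},{"ax":0,"ay":0,"az":0,"x":0,"y":0,"z":0.25,"jaw":0.6},{"ax":0,"ay":0,"az":0,"x":0,"y":0,"z":0.25,"jaw":0.6}]'

```text
clock: 43.88
ee_pos: [0.582, 0.0807, 0.0957]
ee_rot: [[-1.0, -0.0, 0.001], [-0.0, 1.0, 0.0], [-0.001, 0.0, -1.0]]
contact_force: [-0.8, -0.3, 6.6]
finger_gap: 0.0519
grip_force: 15.0
```

Emit:
apply_moves --targets '[{"ax":0,"ay":0,"az":0,"x":0,"y":0,"z":0,"jaw":0.3},{"ax":0,"ay":0,"az":0,"x":0,"y":0,"z":0,"jaw":0.1},{"ax":0,"ay":0,"az":0,"x":0,"y":0,"z":0,"jaw":0},{"ax":0,"ay":0,"az":0,"x":0,"y":0,"z":0,"jaw":0},{"ax":0,"ay":0,"az":0,"x":0,"y":0,"z":-2,"jaw":0},{"ax":0,"ay":0,"az":0,"x":0,"y":0,"z":-6,"jaw":0},{"ax":0,"ay":0,"az":0,"x":0,"y":0,"z":-10.9,"jaw":0},{"ax":0,"ay":0,"az":0,"x":0,"y":0,"z":-10.9,"jaw":0}]'

```text
clock: 44.88
ee_pos: [0.5838, 0.0807, 0.2082]
ee_rot: [[-1.0, -0.0, 0.009], [-0.0, 1.0, 0.0], [-0.009, 0.0, -1.0]]
contact_force: [0.4, 0.6, 0.0]
finger_gap: 0.0918
grip_force: 0.0
```

Emit:
apply_moves --targets '[{"ax":0,"ay":0,"az":0,"x":13.6,"y":20.1,"z":0,"jaw":0},{"ax":0,"ay":0,"az":0,"x":13.6,"y":20.1,"z":0,"jaw":0},{"ax":0,"ay":0,"az":0,"x":13.6,"y":20.1,"z":0,"jaw":0},{"ax":0,"ay":0,"az":0,"x":13.6,"y":20.1,"z":0,"jaw":0},{"ax":0,"ay":0,"az":0,"x":13.6,"y":20.1,"z":0,"jaw":0},{"ax":0,"ay":0,"az":0,"x":13.6,"y":20.1,"z":0,"jaw":0},{"ax":0,"ay":0,"az":0,"x":13.6,"y":20.1,"z":0,"jaw":0},{"ax":0,"ay":0,"az":0,"x":13.6,"y":20.1,"z":0,"jaw":0}]'

```text
clock: 45.88
ee_pos: [0.4462, 0.2807, 0.2036]
ee_rot: [[-1.0, 0.002, -0.0], [0.002, 1.0, -0.0], [0.0, -0.0, -1.0]]
contact_force: [-0.5, -0.1, 0.2]
finger_gap: 0.0921
grip_force: 0.0
```

```bash
python3 caps.py
```

```text
[0.44618678 0.28066484 0.20361683] [0.00177568 0.99999842]
teal [279.65678184 204.037479  ] (array([0.44571779, 0.28266437]), np.float64(0.024407026220849393)) 64
ochre on tt 276 ((545.9694213867188, -291.7057800292969), (32.55826187133789, 25.4727725982666), 5.720192909240723)
```

Emit:
apply_moves --targets '[{"ax":0,"ay":0,"az":0,"x":0,"y":0,"z":4,"jaw":0},{"ax":0,"ay":0,"az":0,"x":0,"y":0,"z":8.5,"jaw":0},{"ax":0,"ay":0,"az":0,"x":0,"y":0,"z":11.8,"jaw":0},{"ax":0,"ay":0,"az":0,"x":0,"y":0,"z":11.8,"jaw":0},{"ax":0,"ay":0,"az":0,"x":0,"y":0,"z":11.8,"jaw":0.3},{"ax":0,"ay":0,"az":0,"x":0,"y":0,"z":11.8,"jaw":0.6},{"ax":0,"ay":0,"az":0,"x":0,"y":0,"z":11.8,"jaw":0.6},{"ax":0,"ay":0,"az":0,"x":0,"y":0,"z":11.8,"jaw":0.6}]'

```text
clock: 46.98
ee_pos: [0.4457, 0.2818, 0.0864]
ee_rot: [[-1.0, -0.0, 0.001], [-0.0, 1.0, 0.001], [-0.001, 0.001, -1.0]]
contact_force: [0.6, -0.1, -0.2]
finger_gap: 0.0563
grip_force: 0.0
```

Emit:
apply_moves --targets '[{"ax":0,"ay":0,"az":0,"x":0,"y":0,"z":0,"jaw":0.6},{"ax":0,"ay":0,"az":0,"x":0,"y":0,"z":0,"jaw":0.6},{"ax":0,"ay":0,"az":0,"x":0,"y":0,"z":0,"jaw":0.6}]'

```text
clock: 47.35
ee_pos: [0.4457, 0.2818, 0.0862]
ee_rot: [[-1.0, -0.0, 0.001], [-0.0, 1.0, 0.0], [-0.001, 0.0, -1.0]]
contact_force: [-0.3, 0.8, 4.9]
finger_gap: 0.0514
grip_force: 15.0
```

Emit:
apply_moves --targets '[{"ax":0,"ay":0,"az":0,"x":0,"y":0,"z":-2,"jaw":0.6},{"ax":0,"ay":0,"az":0,"x":0,"y":0,"z":-5,"jaw":0.6},{"ax":0,"ay":0,"az":0,"x":-0.6,"y":-3,"z":-7,"jaw":0.6},{"ax":0,"ay":0,"az":0,"x":-2,"y":-8,"z":-7,"jaw":0.6},{"ax":0,"ay":0,"az":0,"x":-3.5,"y":-13,"z":-7,"jaw":0.6},{"ax":0,"ay":0,"az":0,"x":-5,"y":-18,"z":-7,"jaw":0.6},{"ax":0,"ay":0,"az":0,"x":-6.3,"y":-22,"z":-7,"jaw":0.6},{"ax":0,"ay":0,"az":0,"x":-6.3,"y":-22,"z":-7,"jaw":0.6}]'

```text
clock: 48.35
ee_pos: [0.5089, 0.0591, 0.1551]
ee_rot: [[-1.0, 0.004, -0.001], [0.004, 1.0, -0.0], [0.001, -0.0, -1.0]]
contact_force: [-0.1, -0.0, -1.4]
finger_gap: 0.0515
grip_force: 15.0
```

Emit:
apply_moves --targets '[{"ax":0,"ay":0,"az":0,"x":-2.3,"y":-5.4,"z":0,"jaw":0.6},{"ax":0,"ay":0,"az":0,"x":-2.3,"y":-5.4,"z":0,"jaw":0.6},{"ax":0,"ay":0,"az":0,"x":-2.3,"y":-5.4,"z":0,"jaw":0.6},{"ax":0,"ay":0,"az":0,"x":-2.3,"y":-5.4,"z":3,"jaw":0.6},{"ax":0,"ay":0,"az":0,"x":-2.3,"y":-5.4,"z":5,"jaw":0.6},{"ax":0,"ay":0,"az":0,"x":-2.3,"y":-5.4,"z":5.8,"jaw":0.6},{"ax":0,"ay":0,"az":0,"x":-2.3,"y":-5.4,"z":5.8,"jaw":0.6},{"ax":0,"ay":0,"az":0,"x":-2.3,"y":-5.4,"z":5.8,"jaw":0.6}]'

```text
clock: 49.35
ee_pos: [0.532, 0.008, 0.0986]
ee_rot: [[-1.0, -0.001, 0.001], [-0.001, 1.0, -0.0], [-0.001, -0.0, -1.0]]
contact_force: [-0.3, -0.5, -2.2]
finger_gap: 0.0516
grip_force: 15.0
```

Emit:
apply_moves --targets '[{"ax":0,"ay":0,"az":0,"x":0,"y":0,"z":0.15,"jaw":0.6},{"ax":0,"ay":0,"az":0,"x":0,"y":0,"z":0.25,"jaw":0.6},{"ax":0,"ay":0,"az":0,"x":0,"y":0,"z":0.25,"jaw":0.6},{"ax":0,"ay":0,"az":0,"x":0,"y":0,"z":0.25,"jaw":0.6}]'

```text
clock: 49.85
ee_pos: [0.532, 0.0077, 0.0962]
ee_rot: [[-1.0, -0.0, 0.002], [-0.0, 1.0, 0.0], [-0.002, 0.0, -1.0]]
contact_force: [-1.3, 0.5, 6.3]
finger_gap: 0.0519
grip_force: 15.0
```

Release, rise, back off towards the left and check with the top camera.

Emit:
apply_moves --targets '[{"ax":0,"ay":0,"az":0,"x":0,"y":0,"z":0,"jaw":0.3},{"ax":0,"ay":0,"az":0,"x":0,"y":0,"z":0,"jaw":0.1},{"ax":0,"ay":0,"az":0,"x":0,"y":0,"z":0,"jaw":0},{"ax":0,"ay":0,"az":0,"x":0,"y":0,"z":0,"jaw":0},{"ax":0,"ay":0,"az":0,"x":0,"y":0,"z":-2,"jaw":0},{"ax":0,"ay":0,"az":0,"x":0,"y":0,"z":-6,"jaw":0},{"ax":0,"ay":0,"az":0,"x":0,"y":0,"z":-12,"jaw":0},{"ax":0,"ay":0,"az":0,"x":0,"y":0,"z":-12,"jaw":0}]'

```text
clock: 50.85
ee_pos: [0.5342, 0.0074, 0.2201]
ee_rot: [[-1.0, -0.0, 0.01], [-0.0, 1.0, -0.001], [-0.01, -0.001, -1.0]]
contact_force: [-0.3, 0.2, -1.5]
finger_gap: 0.092
grip_force: 0.0
```

Emit:
apply_moves --targets '[{"ax":0,"ay":0,"az":0,"x":15,"y":35,"z":0,"jaw":0},{"ax":0,"ay":0,"az":0,"x":15,"y":35,"z":0,"jaw":0},{"ax":0,"ay":0,"az":0,"x":15,"y":35,"z":0,"jaw":0},{"ax":0,"ay":0,"az":0,"x":15,"y":35,"z":0,"jaw":0},{"ax":0,"ay":0,"az":0,"x":15,"y":35,"z":0,"jaw":0},{"ax":0,"ay":0,"az":0,"x":15,"y":35,"z":0,"jaw":0},{"ax":0,"ay":0,"az":0,"x":15,"y":35,"z":0,"jaw":0},{"ax":0,"ay":0,"az":0,"x":15,"y":35,"z":0,"jaw":0}]'

```text
clock: 51.85
ee_pos: [0.3811, 0.3574, 0.2145]
ee_rot: [[-1.0, -0.002, -0.001], [-0.002, 1.0, -0.001], [0.001, -0.001, -1.0]]
contact_force: [0.3, -1.2, 0.4]
finger_gap: 0.0914
grip_force: 0.0
```

Run:
```python
from h import *
t=optics.camera("top");I=optics.camera_info("top");cv2.imwrite("pics/top10.png",t[:,:,::-1])
a=cv2.resize(t[150:290,205:355],(600,560),interpolation=cv2.INTER_CUBIC);b=cv2.resize(t[195:290,395:495],(200,190))
b=np.vstack([b,cv2.resize(t,(200,150)),np.zeros((220,200,3),np.uint8)]);cv2.imwrite("pics/fin.png",np.hstack([a,b])[:,:,::-1])
H=hsv(t);h,s,v=[H[...,i] for i in range(3)];yy,xx=np.mgrid[:420,:560];C=(-I["R"].T@I["t"])[:2]
R=lambda a,b,c,d:(xx>=a)&(xx<b)&(yy>=c)&(yy<d)
M=dict(orange=R(295,345,190,245)&(h<17)&(s>190),black=R(215,268,190,245)&(v<40),teal=R(258,308,222,272)&(h>80)&(s>150))
T=dict(black=(.582,.080),orange=(.585,-.062),teal=(.531,.008))
for n,m in M.items():
    c=np.array(T[n]);u=(c-C)/np.linalg.norm(c-C);o=[]
    for z,sg in((.144,1),(.014,-1)):
        P=onplane(I,big(m),z);d=P-c;k=sg*(d@u)>(.35)*np.linalg.norm(d,axis=1);o.append(circ(P[k]))
    print(n,"cap",o[0],"coaster",o[1])
```

```text
orange cap (array([ 0.58440914, -0.06217387]), np.float64(0.024163869798751045)) coaster (array([ 0.58393248, -0.06226138]), np.float64(0.03476388665549494))
black cap (array([0.58026486, 0.07924369]), np.float64(0.02481064920961824)) coaster (array([0.58267572, 0.07907665]), np.float64(0.03555540741075432))
teal cap (array([0.52699108, 0.00752228]), np.float64(0.028636654094004812)) coaster (array([0.53217949, 0.00693587]), np.float64(0.03540883737865791))
```

View pics/fin.png

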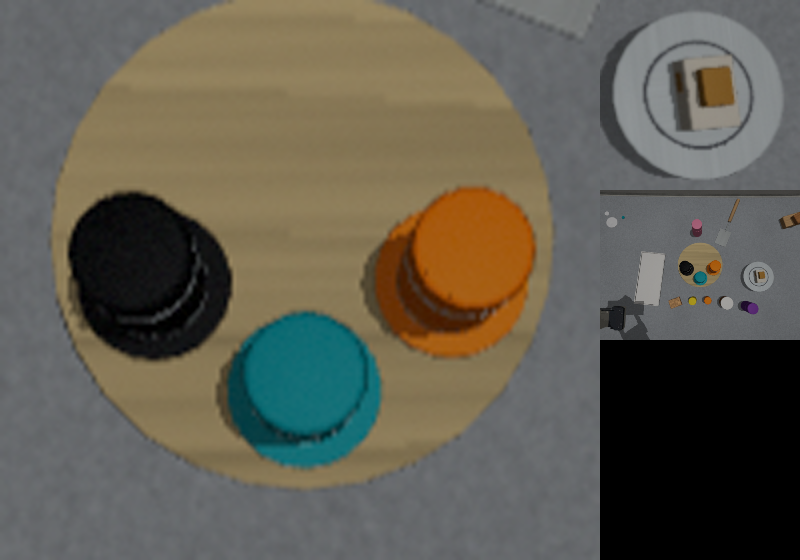

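All three cans stand upright on their own coasters, within about 2 mm of centre. The maquette is upright inside the dark circle, the tray is empty and the jar is untouched.

```bash
python3 -c "
from workcell import bot
print(bot.close_job())"
```

```text
the job is handed in; nothing more can be done
None
```

The job is handed in: the maquette stands upright inside the turntable's dark circle, all three cans are back upright within about 2 mm of centre on their own coasters, and the jar was not touched; two early closes of the gripper on the maquette failed, but it stayed put and the third held.

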